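# Select the empty bay, load it first-in first-out and restock the lane

## Robot

A 7-joint arm with a two-finger parallel gripper is mounted at the origin on the work surface. World frame = base frame: x ahead of the robot, y to its left, z up, the work surface at z = 0. Lengths are in m, angles in rad, forces in N, time in s.
With the tool pointing down it reaches from about 0.4 to 0.85 m from the base axis. Payload 4.5 kg.
Tool frame: the origin (TCP) lies on the centre line of the jaws, within the pads' length; the fingertips stand 11 mm ahead of it and the grasp point (between the pads) lies 8 mm behind it; z points along the fingers, y is the line along which they close (so a half turn about z gives the same grasp; the last joint's range is limited). The gripper opens to 88 mm and grips with 3 to 60 N. Pads are 18 mm wide; open, the fingers measure 123 mm over their backs; the gripper's body (75 mm by 187 mm) begins 45 mm behind the grasp point.
Start: joints at [1.298, 0.689, -0.195, 1.565, 0.157, 0.902, -0.215], TCP at [0.189, -0.596, 0.25] pointing down, gripper open.
Joint ranges: [-3.01, 3.01], [-0.46, 2.08], [-1.47, 1.51], [0.13, 2.56], [-1, 4.14], [0.04, 2.09], [-2.66, 2.66]. Speed limits (rad/s): [2.57, 2.57, 3.14, 3.14, 3.14, 3.14, 3.14].

## Interface

Orientations are given as a unit quaternion [x, y, z, w].
In Python, from plant import * gives the robot as it stands. The module is installed in compiled form; this text tells all that it offers.
- The arm moves only by the tool send_rows, never from a script. Its argument "motion" is a list of rows, each an object of numbers: "x", "y", "z": the shift along the tool's x, y, z in cm; "rx", "ry", "rz": the turn, a rotation vector about the tool's x, y, z in rad; "jaw": the finger opening in cm, from 0 to 8.81. In form: [{"x": .., "y": .., "z": .., "rx": .., "ry": .., "rz": .., "jaw": ..}, ...]. A call has exactly 5 rows; each row shifts and turns the commanded pose from where the row before left it, along the tool's axes as they then stand; what a row does not reach is not made up. A row lasts 1/10 s, in which the tool goes at most 50 mm and 8.59 degrees, less where a joint would pass 70% of its speed; a pose out of reach is approached as far as the arm can. A call is refused whole if a number of a shift passes 5 or a number of a turn 0.15, either way. A call with a gripper value outside its range is refused whole. The fingers move at their own pace and stop on an object; "grip_force" is the grip in N (left out, the last holds). Time passes only in rows, so rows that do not move let the fingers close, or fill a call up. It gives the time, the measured TCP pose, the force, the opening and the grip force at its end, in the units of the state.
- get_state(): the state, without advancing time (a new reading comes with each control period).
- snapshot(name): name is "scene" or "side" or "wrist"; returns a dict with "img" (384x512x3 uint8, red, green, blue), "vertical_fov" (degrees; the focal length in pixels is half the picture's height over the tangent of half this angle, whatever the lens; pixels are square), "cx", "cy" (the principal point, pixels), "extrinsics" (4x4, takes a point from camera to world coordinates). Camera axes: x right, y up, looking along -z (the intrinsics and any distortion apply to the point x, -y, -z); pixel columns grow to the right and rows downward; lengths in m; the calibration is good to about 2 mm. A picture is of the moment at which its call begins. There is no depth.
- finish_job(): hands the job in; it is judged then, once.
The state is a dict: "clock": time; "q": joint angles; "qd": joint speeds; "joint_torque": joint torques, N m; "tool_pos": TCP position; "eef_rot": TCP orientation; "contact_force": force on the tool from outside, world axes, zero at the start; "moment": the same for the moment, N m; "opening": opening from 0.0 (shut) to 1.0 (fully open); "finger_force": force on a finger pad.
Only numpy, scipy, OpenCV 4.12 (cv2) and the standard library are available. Lean on these libraries where they do the work, as an engineer would, in place of code of your own. Each camera call takes 0.05 s, during which the arm holds its last target. There are 200 camera calls.

## Task

Click the material selector's thumb lever round one notch at a time, letting it settle in every notch and never going past, until it points at the empty bay. Then take the oldest canister, the one against the front stop of the sloped lane, and stand it upright down in that bay; finally put the spare canister from the table into the lane, standing on its slope behind the others. Do not knock the canisters over, and leave the other things on the bench where they are.

Things in the scene. Friction and masses are not known exactly. Their poses are not given: they have to be found in the camera images.
- selector: material selector: grey deck, top 30 mm above the table, fixed; origin on the table under the lever's pivot; deck reaches from x -70 to +245 mm, y -145 to +145 mm. Four round black bays stand on it, centres 205 mm from the pivot at 0.525, 0.175, -0.175, -0.525 rad from its +x (towards +y positive); three hold a canister, one is empty. A 22 mm high block stands behind the pivot.
- lever (a joint): thumb lever on a vertical axis (rad), grows clockwise seen from above; it points 0.875 minus this value from the selector's +x (towards +y positive). Five sprung notches: 0 (parked, its start), 0.35, 0.70, 1.05, 1.40; the last four each point at a bay. 2 to 3 N at the tab takes it over the crest half way; it then drops into the next notch and stays.
- lever_tab (a point): centre of the lever's upright black thumb tab, a round stub 14 mm across and 38 mm high, 85 mm from the pivot; this point is 73 mm above the table, the tab runs from 54 to 92 mm. Under it is the lever's aluminium arm, 12 mm wide, top 54 mm above the table. x points outward along the lever, z up.
- bay_open: the empty bay: fixed black cup, 60 mm across outside, 52 mm inside, rim 14 mm and inner floor 3 mm above its underside; origin at the centre of its underside, which is 30 mm above the table. Any of the bays but the leftmost. Canisters in bays beside it stand 71 mm away, centre to centre, tops 75 mm above the deck.
- lane: fixed aluminium chute 64 mm wide, 200 mm long, its floor rising 24 degrees along its +x from the front stop; smooth: canisters slide down it by themselves. Origin on the table, 25 mm under point lane_start. Stop square to the floor, 50 mm high; side rails 12 mm above the floor, 52 mm apart inside; top end open.
- lane_start (a point): centre of the line where the lane's sloped floor meets its front stop, 25 mm above the table. Canisters stand square to the floor, caps leaning to -x of the lane. Three places in use, undersides centred 22, 67 and 112 mm up the slope from here; when the front one is taken out, the others slide down one place.
- can_front: sealed white pellet canister with a grey cap, a cylinder 44 mm across (cap 41 mm) and 72 mm high, cap being the top 14 mm, about 0.12 kg; origin at the centre of its underside, z along its axis towards the cap. The oldest, against the lane's front stop.
- can_mid: sealed white pellet canister with a grey cap, a cylinder 44 mm across (cap 41 mm) and 72 mm high, cap being the top 14 mm, about 0.12 kg; origin at the centre of its underside, z along its axis towards the cap. Second in the lane.
- can_back: sealed white pellet canister with a grey cap, a cylinder 44 mm across (cap 41 mm) and 72 mm high, cap being the top 14 mm, about 0.12 kg; origin at the centre of its underside, z along its axis towards the cap. Third in the lane.
- can_new: sealed white pellet canister with a grey cap, a cylinder 44 mm across (cap 41 mm) and 72 mm high, cap being the top 14 mm, about 0.12 kg; origin at the centre of its underside, z along its axis towards the cap. The spare one, standing on the table beside the lane.
- spool: lying filament spool, 200 mm across, 60 mm high (a bystander, leave it; origin at the centre of its underside)
- gear: small printed gear lying flat, 44 mm across, 12 mm high (a bystander, leave it; origin at the centre of its underside)
- glue_stick: standing glue stick, 28 mm across, 90 mm high (a bystander, leave it; origin at the centre of its underside)
- nozzle_jar: small jar of nozzles, 56 mm across, 60 mm high (a bystander, leave it; origin at the centre of its underside)
- wrench: lying wrench, 130 mm long (a bystander, leave it; origin at the centre of its underside)
- scraper: lying scraper, 180 mm long (a bystander, leave it; origin at the centre of its underside)
- bracket: small black printed L bracket, 50 by 30 by 40 mm (a bystander, leave it; origin at the centre of its underside)
Mind the look-alikes: they are no part of the job. What is shaped like the can_new but yellow is not meant. Leave any yellow look-alike of the can_mid alone.

How it is judged:
On the way, in this order (a step that is already met when the one before it is completed fails the run):
1. the lever settles in the first notch after the parked one (value of joint lever between 0.28 and 0.42 rad and velocity of joint lever between -0.2 and 0.2 rad/s), for 0.2 s.
2. the lever settles in the second notch (value of joint lever between 0.63 and 0.77 rad and velocity of joint lever between -0.2 and 0.2 rad/s), for 0.2 s.
3. the lever settles in the third notch or, if it already points at the empty bay, the front canister is brought over that bay (((value of joint lever between 0.98 and 1.12 rad and velocity of joint lever between -0.2 and 0.2 rad/s) or (y of bay_open in the frame of lever_tab between -0.014 and 0.014 m and horizontal distance between can_front and bay_open below 0.08 m))), for 0.1 s.
4. the lever settles in the fourth notch or, if it already points at the empty bay, the front canister is down in that bay (((value of joint lever between 1.33 and 1.47 rad and velocity of joint lever between -0.2 and 0.2 rad/s) or (y of bay_open in the frame of lever_tab between -0.014 and 0.014 m and horizontal distance between can_front and bay_open below 0.008 m and z of can_front in the frame of bay_open below 0.008 m and angle between can_front's own z axis and vertical below 0.09 rad))), for 0.1 s.
5. with the front canister in the bay, the spare one stands in the lane behind the others (horizontal distance between can_front and bay_open below 0.008 m and z of can_front in the frame of bay_open below 0.008 m and angle between can_front's own z axis and vertical below 0.09 rad and x of can_new in the frame of lane between 0.09 and 0.118 m and y of can_new in the frame of lane between -0.009 and 0.009 m and angle between can_new's own z axis and vertical between 0.35 and 0.49 rad and z of can_new in the frame of lane between 0.06 and 0.084 m), for 0.1 s.
At the end, for the whole second after the job is handed in: Lever resting in the notch that points at the bay (within 14 mm of its centre); front canister upright (5 deg) on that bay's floor; the other two in the lane's first and second places, the spare third (13 mm along, 9 mm across, square to the slope within 4 deg); all at rest (all of step 5 and y of bay_open in the frame of lever_tab between -0.014 and 0.014 m and velocity of joint lever between -0.1 and 0.1 rad/s and x of can_mid in the frame of lane between 0.008 and 0.033 m and y of can_mid in the frame of lane between -0.009 and 0.009 m and angle between can_mid's own z axis and vertical between 0.35 and 0.49 rad and x of can_back in the frame of lane between 0.049 and 0.075 m and y of can_back in the frame of lane between -0.009 and 0.009 m and angle between can_back's own z axis and vertical between 0.35 and 0.49 rad and linear speed of each of can_front, can_new, can_mid, can_back below 0.02 m/s); the robot touches nothing.
It fails at once if the lever goes past the empty bay, more than half a notch (y of bay_open in the frame of lever_tab above 0.042 m).
It fails at once if a canister is knocked over (more than 60 degrees from upright) (angle between any of can_front, can_mid, can_back, can_new's own z axis and vertical above 1.05 rad).
It fails at once if a bystander is moved more than 30 mm (distance of any of spool, gear, glue_stick, nozzle_jar, wrench, scraper, bracket from where it was at the start of the episode above 0.03 m).
It also fails if it takes over 61 s, if anything falls off the work surface, if the arm or the gripper's body presses on something with over 40 N, if the wrist force passes 120 N, or if a joint passes its speed limit or range.

## Working session

There is one attempt and no reset: what is moved stays moved. The work goes in short steps, Python scripts to look and compute and a tool call to move; the robot and the scene stay as the last step left them, time stands still between calls to the robot, and variables do not carry over. Pictures are saved under pics/ and viewed, at most 10 in all, crops included, and the job is handed in when it is done.

Besides the shell and the picture viewer there is one more tool, called after ">>>" as name(argument=value, ...), one argument or row to a line, values as JSON. send_rows: Moves the arm, as the interface text tells. Its arguments: {"type":"object","properties":{"motion":{"type":"array"},"grip_force":{"type":"number"}},"required":["motion"]}

```bash
mkdir -p pics
cat > h.py <<'E'
from plant import *
import numpy as np, cv2, json
from scipy.spatial.transform import Rotation as R
def snap(n,f):
    s=snapshot(n); cv2.imwrite('pics/'+f+'.png',s['img'][:,:,::-1]); 
    np.savez('pics/'+f+'.npz',**{k:np.array(v) for k,v in s.items()}); return s
def load(f): return np.load('pics/'+f+'.npz')
def foc(s): return 192/np.tan(np.radians(float(s['vertical_fov']))/2)
def ray(s,u,v):
    f=foc(s); E=s['extrinsics']; d=E[:3,:3]@np.array([(u-s['cx'])/f,-(v-s['cy'])/f,-1]); return E[:3,3],d
def atz(s,u,v,z):
    o,d=ray(s,u,v); return o+d*(z-o[2])/d[2]
def proj(s,p):
    E=s['extrinsics']; c=E[:3,:3].T@(np.array(p)-E[:3,3]); f=foc(s)
    return s['cx']+f*c[0]/-c[2], s['cy']-f*c[1]/-c[2]
E
python3 - <<'E'
from h import *
a=snap('scene','s0');b=snap('side','d0');c=snap('wrist','w0')
for s in(a,b,c): print(s.keys(),s['vertical_fov'],s['cx'],s['cy'],np.round(s['extrinsics'],3).tolist())
st=get_state(); print({k:np.round(v,3).tolist() for k,v in st.items()})
im=np.hstack([cv2.resize(x['img'],(400,300)) for x in(a,b)])
cv2.imwrite('pics/m0.png',cv2.resize(a['img'],(800,600),interpolation=cv2.INTER_CUBIC)[:,:,::-1])
cv2.imwrite('pics/m1.png',cv2.resize(b['img'],(800,600),interpolation=cv2.INTER_CUBIC)[:,:,::-1])
E
```

```text
dict_keys(['img', 'vertical_fov', 'cx', 'cy', 'extrinsics']) 55.29404598708265 260.6673689404635 191.14016306642733 [[-0.5, -0.536, 0.68, 1.47], [0.866, -0.304, 0.397, 0.541], [-0.006, 0.787, 0.616, 0.893], [0.0, 0.0, 0.0, 1.0]]
dict_keys(['img', 'vertical_fov', 'cx', 'cy', 'extrinsics']) 56.96539961717132 258.7850553557223 191.9313677949737 [[0.814, 0.448, -0.37, 0.19], [-0.581, 0.615, -0.534, -0.517], [-0.012, 0.649, 0.76, 0.868], [0.0, 0.0, 0.0, 1.0]]
dict_keys(['img', 'vertical_fov', 'cx', 'cy', 'extrinsics']) 66.85854928024753 258.6898991563987 189.5686895534911 [[0.301, 0.905, 0.3, 0.267], [-0.953, 0.287, 0.092, -0.569], [-0.003, -0.314, 0.949, 0.384], [0.0, 0.0, 0.0, 1.0]]
{'clock': 0.15, 'q': [1.298, 0.69, -0.195, 1.566, 0.157, 0.902, -0.215], 'qd': [0.002, -0.004, 0.0, -0.003, -0.001, 0.002, -0.002], 'joint_torque': [-0.001, -52.786, -1.268, -15.359, -0.052, 0.004, 0.0], 'tool_pos': [0.189, -0.595, 0.249], 'eef_rot': [0.988, 0.153, -0.0, -0.001], 'contact_force': [0.61, -0.416, -0.095], 'moment': [0.009, 0.028, -0.035], 'finger_force': 0.0, 'opening': 1.0}
```

View pics/m0.png

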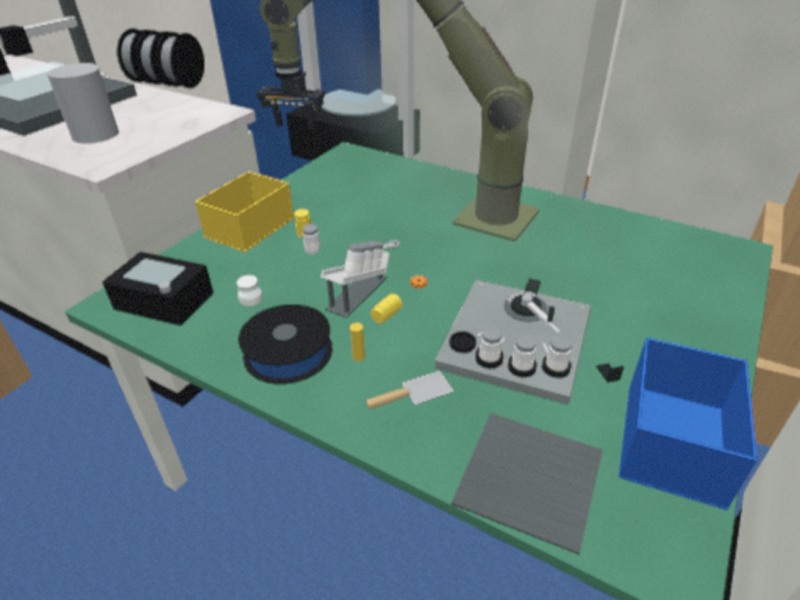

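View pics/m1.png

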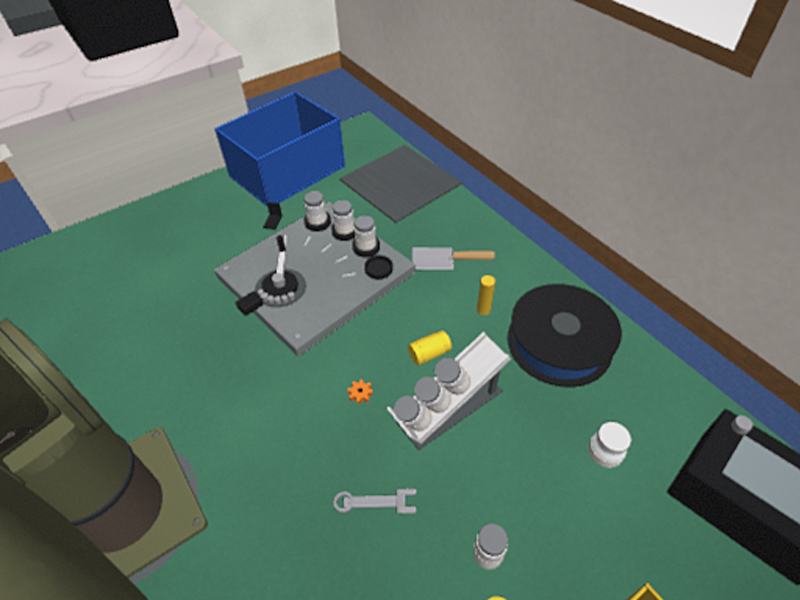

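The scene shows the empty bay as the leftmost in view at (462,342), the selector's -0.525 bay. So all four notches are needed. The lane is at (357,275), and the spare at (311,238) in scene and (491,545) in side, with a yellow look-alike next to it. Next, enlarged crops.

Run:
```python
from h import *
a=load('s0')['img'];b=load('d0')['img']
def crop(i,x,y,w,h): return cv2.resize(i[y:y+h,x:x+w],(400,300),interpolation=cv2.INTER_CUBIC)
m=np.vstack([np.hstack([crop(b,135,115,140,105),crop(b,235,205,100,75)]),np.hstack([crop(a,275,172,108,81),crop(a,180,125,100,75)])])
cv2.imwrite('pics/c0.png',m[:,:,::-1])
```

```text
(no output)
```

View pics/c0.png

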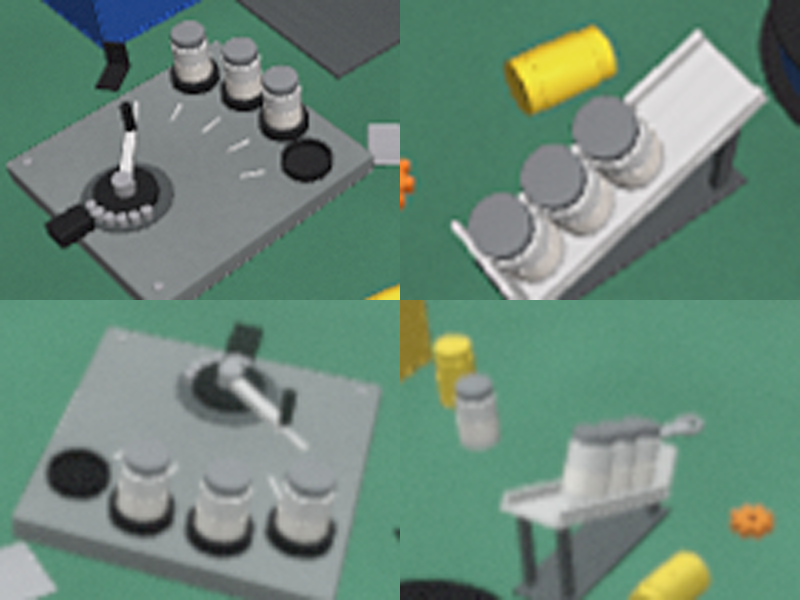

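```bash
cat > fit.py <<'E'
from h import *
from scipy.optimize import least_squares
a=load('s0');b=load('d0')
S=lambda u,v:(135+u*.35,115+v*.35)
C=lambda u,v:(275+u*.27,172+v*.27)
L=lambda u,v:(235+u*.25,205+v*.25)
K=lambda u,v:(180+u*.25,125+v*.25)
def bay(i,z): t=[.525,.175,-.175,-.525][i]; return [.205*np.cos(t),.205*np.sin(t),z]
tab=[.085*np.cos(.875),.085*np.sin(.875),.092]
sel=[(b,S(189,31),bay(0,.105)),(b,S(240,47),bay(1,.105)),(b,S(281,76),bay(2,.105)),(b,S(307,159),bay(3,.044)),(b,S(127,104),tab),
(a,C(147,155),bay(2,.105)),(a,C(227,175),bay(1,.105)),(a,C(311,178),bay(0,.105)),(a,C(78,174),bay(3,.044)),(a,C(288,93),tab),
(b,S(8,165),[-.07,.145,.03]),(b,S(372,158),[.245,-.145,.03]),(a,C(110,28),[-.07,-.145,.03]),(a,C(15,220),[.245,-.145,.03]),(a,C(380,85),[-.07,.145,.03])]
c,s=np.cos(np.radians(24)),np.sin(np.radians(24))
ln=lambda q,y,h:[q*c-h*s,y,.025+q*s+h*c]
lane=[(b,L(103,225),ln(.022,0,.072)),(b,L(154,173),ln(.067,0,.072)),(b,L(206,124),ln(.112,0,.072)),(b,L(298,33),ln(.2,.032,.012)),(b,L(365,95),ln(.2,-.032,.012)),(b,L(55,225),ln(0,.032,.05)),
(a,K(102,202),ln(.2,-.032,.012))]
new=[(b,(491.5*.64,532*.64),[0,0,.072]),(a,K(75,82),[0,0,.072])]
def W(p,q): 
    return [p[0]+np.cos(p[2])*q[0]-np.sin(p[2])*q[1],p[1]+np.sin(p[2])*q[0]+np.cos(p[2])*q[1],q[2]]
def fit(d,x0):
    r=lambda p:np.concatenate([np.array(proj(k,W(p,q)))-uv for k,uv,q in d])
    o=least_squares(r,x0,loss='soft_l1'); return o.x,r(o.x).reshape(-1,2)
if __name__=='__main__':
    for n,d,x0 in(('sel',sel,[.6,.1,0]),('lane',lane,[.5,-.2,0]),('new',new,[.4,-.4,0])):
        p,r=fit(d,x0); print(n,np.round(p,4),np.round(r,1).tolist())
    for k,uv,q in lane[:3]+new: print(atz(k,*uv,q[2]))
E
python3 fit.py
```

```text
sel [0.4142 0.2483 0.1518] [[-0.7, -0.5], [-0.2, -0.3], [-0.4, -0.4], [-0.2, -1.9], [-1.4, -0.3], [-0.7, 0.1], [-0.4, 0.0], [-0.4, -0.6], [-0.7, -0.8], [0.2, 0.1], [-1.5, -1.2], [1.0, -2.4], [-1.5, -0.5], [-2.0, -0.5], [0.2, 0.4]]
lane [ 0.4455 -0.1614  0.0153] [[-0.7, 0.3], [-0.1, 0.6], [0.3, 0.3], [-0.1, -1.0], [-0.2, -0.6], [0.4, -0.6], [-1.1, -2.3]]
new [ 0.428  -0.3753  0.    ] [[-0.3, 0.2], [-0.3, 1.3]]
[ 0.43825462 -0.16199573  0.09972348]
[ 0.47865922 -0.15962595  0.11802663]
[ 0.51845541 -0.15927623  0.13632978]
[ 0.42867572 -0.37536494  0.072     ]
[ 0.41888541 -0.38044818  0.072     ]
```

```bash
cat > plan.py <<'E'
from h import *
from scipy.spatial.transform import Slerp
def ori(yaw,tilt=0):  # tool x at world yaw, z down; tilt: lean about lane y so tool z goes towards +x
    return R.from_euler('z',yaw)*R.from_euler('x',np.pi)*R.from_euler('y',tilt)
def plan(wps,start=None):
    """wps: (pos, Rot, n, jaw)"""
    if start is None:
        st=get_state(); start=(np.array(st['tool_pos']),R.from_quat(st['eef_rot']))
    p,r=start; out=[]
    for P,Q,n,j in wps:
        P=np.array(P,float); p0=p.copy(); sl=Slerp([0,1],R.concatenate([r,Q]))
        for k in range(1,n+1):
            d=np.round(r.inv().apply(p0+(P-p0)*k/n-p)*100,2); w=np.round((r.inv()*sl(k/n)).as_rotvec(),3)
            p=p+r.apply(d/100); r=r*R.from_rotvec(w)
            o={a:float(v) for a,v in zip(('x','y','z','rx','ry','rz'),[*d,*w]) if abs(v)>1e-6}
            if j is not None:o['jaw']=j
            out.append(o)
    for i in range(0,len(out),5): print(json.dumps(out[i:i+5]).replace('"',''))
def show():
    st=get_state(); r=R.from_quat(st['eef_rot']); m=r.as_matrix()
    print('t',round(st['clock'],2),'p',np.round(st['tool_pos'],4),'yaw',round(np.arctan2(m[1,0],m[0,0]),3),'z',np.round(m[:,2],3),'q',np.round(st['q'],2),'F',np.round(st['contact_force'],1),'op',round(st['opening']*88.1,1),st['finger_force'])
E
python3 - <<'E'
from plan import *
from fit import *
print('yellow',atz(a,*K(53,43),.072))
print('yellow lying',atz(a,386*.64,308*.64,.02))
plan([((.45,-.25,.25),ori(.6),12,5),((.458,.321,.2),ori(1.027),18,5)])
E
```

```text
yellow [ 0.36313191 -0.45440567  0.072     ]
yellow lying [ 0.56419587 -0.04701872  0.02      ]
[{x: 2.95, y: -2.09, rz: -0.024, jaw: 5}, {x: 2.99, y: -2.01, z: -0.01, rz: -0.025, jaw: 5}, {x: 3.05, y: -1.94, rz: -0.024, jaw: 5}, {x: 3.09, y: -1.87, z: -0.01, rz: -0.025, jaw: 5}, {x: 3.13, y: -1.78, rx: -0.001, rz: -0.024, jaw: 5}]
[{x: 3.18, y: -1.72, z: -0.01, rz: -0.025, jaw: 5}, {x: 3.22, y: -1.63, z: -0.01, rz: -0.024, jaw: 5}, {x: 3.26, y: -1.55, rz: -0.024, jaw: 5}, {x: 3.29, y: -1.48, z: -0.01, rz: -0.025, jaw: 5}, {x: 3.33, y: -1.39, z: -0.01, rz: -0.024, jaw: 5}]
[{x: 3.37, y: -1.31, rz: -0.025, jaw: 5}, {x: 3.39, y: -1.23, z: -0.01, rz: -0.024, jaw: 5}, {x: 1.83, y: -2.59, z: 0.28, rz: -0.024, jaw: 5}, {x: 1.89, y: -2.55, z: 0.28, rz: -0.023, jaw: 5}, {x: 1.94, y: -2.51, z: 0.28, rz: -0.024, jaw: 5}]
[{x: 2.01, y: -2.45, z: 0.27, rz: -0.024, jaw: 5}, {x: 2.07, y: -2.41, z: 0.28, rz: -0.024, jaw: 5}, {x: 2.12, y: -2.36, z: 0.28, rz: -0.023, jaw: 5}, {x: 2.17, y: -2.31, z: 0.28, rz: -0.024, jaw: 5}, {x: 2.24, y: -2.25, z: 0.28, rz: -0.024, jaw: 5}]
[{x: 2.28, y: -2.2, z: 0.28, rz: -0.024, jaw: 5}, {x: 2.34, y: -2.15, z: 0.28, rz: -0.023, jaw: 5}, {x: 2.38, y: -2.09, z: 0.28, rz: -0.024, jaw: 5}, {x: 2.44, y: -2.04, z: 0.27, rz: -0.024, jaw: 5}, {x: 2.48, y: -1.97, z: 0.28, rz: -0.023, jaw: 5}]
[{x: 2.53, y: -1.92, z: 0.28, rz: -0.024, jaw: 5}, {x: 2.57, y: -1.85, z: 0.28, rz: -0.024, jaw: 5}, {x: 2.62, y: -1.8, z: 0.28, rz: -0.024, jaw: 5}, {x: 2.66, y: -1.73, z: 0.28, rz: -0.023, jaw: 5}, {x: 2.69, y: -1.67, z: 0.28, rz: -0.024, jaw: 5}]
```

>>> send_rows(
  motion=[
    {"x":3.5,"y":-2.5,"jaw":5},
    {"x":3.5,"y":-2.5,"jaw":5},
    {"x":3.5,"y":-2.5,"jaw":5},
    {"x":3.5,"y":-2.5,"jaw":5},
    {"x":3.5,"y":-2.5,"jaw":5},
  ],
)

```text
schema error: expected keys x, y, z, rx, ry, rz, jaw
```

>>> send_rows(
  motion=[
    {"x":3.5,"y":-2.5},
    {"x":3.5,"y":-2.5},
    {"x":3.5,"y":-2.5},
    {"x":3.5,"y":-2.5},
    {"x":3.5,"y":-2.5},
  ],
)

```text
schema error: expected keys x, y, z, rx, ry, rz, jaw
```

>>> send_rows(
  motion=[
    {"x":1.2,"y":-3.6},
    {"x":1.2,"y":-3.6},
    {"x":1.2,"y":-3.6},
    {"x":1.2,"y":-3.6},
    {"x":1.2,"y":-3.6},
  ],
)

```text
schema error: expected keys x, y, z, rx, ry, rz, jaw
```

>>> send_rows(
  motion=[
    {"x":1.2,"y":-3.6,"z":0.5},
    {"x":1.2,"y":-3.6,"z":0.5},
    {"x":1.2,"y":-3.6,"z":0.5},
    {"x":1.2,"y":-3.6,"z":0.5},
    {"x":1.2,"y":-3.6,"z":0.5},
  ],
)

```text
schema error: expected keys x, y, z, rx, ry, rz, jaw
```

>>> send_rows(
  motion=[
    {"x":1.2,"y":-3.6,"z":0.5},
    {"x":1.2,"y":-3.6,"z":0.5},
    {"x":1.2,"y":-3.6,"z":0.5},
    {"x":1.2,"y":-3.6,"z":0.5},
    {"x":1.2,"y":-3.6,"z":0.5},
  ],
)

```text
schema error: expected keys x, y, z, rx, ry, rz, jaw
```

>>> send_rows(
  motion=[
    {"rz":-0.144},
    {"rz":-0.144},
    {"rz":-0.144},
    {"rz":-0.144},
    {"rz":-0.144},
  ],
)

```text
schema error: expected keys x, y, z, rx, ry, rz, jaw
```

All keys are needed in each row.

>>> send_rows(
  motion=[
    {"x":3.5,"y":-2.5,"z":0,"rx":0,"ry":0,"rz":0,"jaw":5},
    {"x":3.5,"y":-2.5,"z":0,"rx":0,"ry":0,"rz":0,"jaw":5},
    {"x":3.5,"y":-2.5,"z":0,"rx":0,"ry":0,"rz":0,"jaw":5},
    {"x":3.5,"y":-2.5,"z":0,"rx":0,"ry":0,"rz":0,"jaw":5},
    {"x":3.5,"y":-2.5,"z":0,"rx":0,"ry":0,"rz":0,"jaw":5},
  ],
)

```text
clock: 0.65
tool_pos: [0.3186, -0.4223, 0.2496]
eef_rot: [0.988, 0.153, 0.0, -0.0]
contact_force: [1.3, -0.7, -0.8]
opening: 0.578
finger_force: 0.0
```

>>> send_rows(
  motion=[
    {"x":3.5,"y":-2.5,"z":0,"rx":0,"ry":0,"rz":0,"jaw":5},
    {"x":3.5,"y":-2.5,"z":0,"rx":0,"ry":0,"rz":0,"jaw":5},
    {"x":3.5,"y":-2.5,"z":0,"rx":0,"ry":0,"rz":0,"jaw":5},
    {"x":3.5,"y":-2.5,"z":0,"rx":0,"ry":0,"rz":0,"jaw":5},
    {"x":3.5,"y":-2.5,"z":0,"rx":0,"ry":0,"rz":0,"jaw":5},
  ],
)

```text
clock: 1.15
tool_pos: [0.4477, -0.2502, 0.2496]
eef_rot: [0.988, 0.153, -0.0, -0.0]
contact_force: [0.8, 0.3, 0.1]
opening: 0.571
finger_force: 0.0
```

>>> send_rows(
  motion=[
    {"x":1.2,"y":-3.6,"z":0,"rx":0,"ry":0,"rz":0,"jaw":5},
    {"x":1.2,"y":-3.6,"z":0,"rx":0,"ry":0,"rz":0,"jaw":5},
    {"x":1.2,"y":-3.6,"z":0,"rx":0,"ry":0,"rz":0,"jaw":5},
    {"x":1.2,"y":-3.6,"z":0,"rx":0,"ry":0,"rz":0,"jaw":5},
    {"x":1.2,"y":-3.6,"z":0,"rx":0,"ry":0,"rz":0,"jaw":5},
  ],
)

```text
clock: 1.65
tool_pos: [0.4495, -0.0606, 0.2497]
eef_rot: [0.988, 0.153, -0.0, 0.0]
contact_force: [0.1, 0.2, 0.6]
opening: 0.566
finger_force: 0.0
```

>>> send_rows(
  motion=[
    {"x":1.2,"y":-3.6,"z":0.5,"rx":0,"ry":0,"rz":0,"jaw":5},
    {"x":1.2,"y":-3.6,"z":0.5,"rx":0,"ry":0,"rz":0,"jaw":5},
    {"x":1.2,"y":-3.6,"z":0.5,"rx":0,"ry":0,"rz":0,"jaw":5},
    {"x":1.2,"y":-3.6,"z":0.5,"rx":0,"ry":0,"rz":0,"jaw":5},
    {"x":1.2,"y":-3.6,"z":0.5,"rx":0,"ry":0,"rz":0,"jaw":5},
  ],
)

```text
clock: 2.15
tool_pos: [0.4524, 0.1292, 0.2244]
eef_rot: [0.988, 0.153, -0.0, 0.0]
contact_force: [-0.3, -0.4, -0.5]
opening: 0.566
finger_force: 0.0
```

>>> send_rows(
  motion=[
    {"x":1.2,"y":-3.6,"z":0.5,"rx":0,"ry":0,"rz":0,"jaw":5},
    {"x":1.2,"y":-3.6,"z":0.5,"rx":0,"ry":0,"rz":0,"jaw":5},
    {"x":1.2,"y":-3.6,"z":0.5,"rx":0,"ry":0,"rz":0,"jaw":5},
    {"x":1.2,"y":-3.6,"z":0.5,"rx":0,"ry":0,"rz":0,"jaw":5},
    {"x":1.2,"y":-3.6,"z":0.5,"rx":0,"ry":0,"rz":0,"jaw":5},
  ],
)

```text
clock: 2.65
tool_pos: [0.4551, 0.3189, 0.1993]
eef_rot: [0.988, 0.153, -0.0, 0.0]
contact_force: [0.6, -0.6, 0.2]
opening: 0.565
finger_force: 0.0
```

>>> send_rows(
  motion=[
    {"x":0,"y":0,"z":0,"rx":0,"ry":0,"rz":-0.144,"jaw":5},
    {"x":0,"y":0,"z":0,"rx":0,"ry":0,"rz":-0.144,"jaw":5},
    {"x":0,"y":0,"z":0,"rx":0,"ry":0,"rz":-0.144,"jaw":5},
    {"x":0,"y":0,"z":0,"rx":0,"ry":0,"rz":-0.144,"jaw":5},
    {"x":0,"y":0,"z":0,"rx":0,"ry":0,"rz":-0.144,"jaw":5},
  ],
)

```text
clock: 3.15
tool_pos: [0.4553, 0.3172, 0.1995]
eef_rot: [0.87, 0.494, -0.0, 0.0]
contact_force: [0.4, -0.2, 0.3]
opening: 0.565
finger_force: 0.0
```

Run:
```python
from plan import *
show()
w=snap('wrist','w1'); cv2.imwrite('pics/v1.png',cv2.resize(w['img'],(800,600),interpolation=cv2.INTER_CUBIC)[:,:,::-1])
from fit import *
p,_=fit(sel,[.4,.2,.1])
print([np.round(np.array(proj(w,W(p,q)))/.64) for q in (tab,[0,0,.05],bay(0,.105),bay(1,.105),bay(3,.044))])
```

```text
t 3.15 p [0.4553 0.3172 0.1995] yaw 1.033 z [-0. -0. -1.] q [-0.53  0.67 -0.26  1.83  0.26  0.68 -1.49] F [ 0.4 -0.2  0.3] op 49.8 0.0
[array([406., 293.]), array([405., 389.]), array([560.,  80.]), array([679., 162.]), array([695., 342.])]
```

View pics/v1.png

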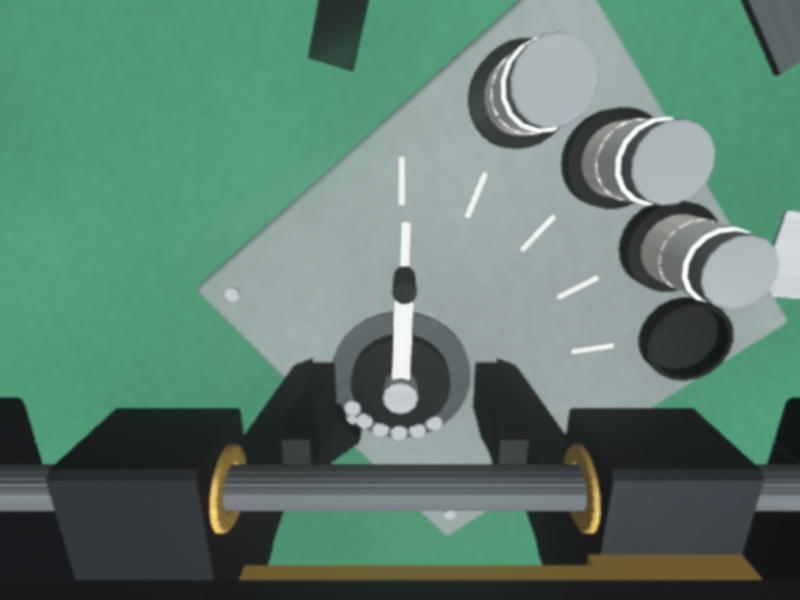

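The wrist view shows the tab top at about (404,290), caps at (553,78), (673,160) and (738,270), and the empty bay rim at (685,337). These are about 5 px from the predictions. I'll refit on these.

```bash
cat > wfit.py <<'E'
from plan import *
from fit import *
w=load('w1'); k=.64
ws=[(w,(404*k,290*k),tab),(w,(553*k,78*k),bay(0,.105)),(w,(673*k,160*k),bay(1,.105)),(w,(738*k,270*k),bay(2,.105)),(w,(685*k,337*k),bay(3,.044)),(w,(199*k,291*k),[-.07,.145,.03]),(w,(787*k,322*k),[.245,-.145,.03])]
SP,res=fit(ws,[.414,.248,.15])
E
python3 - <<'E'
from wfit import *
print(np.round(SP,4),np.round(res,1).tolist())
p2,r2=fit(ws+sel,SP);print(np.round(p2,4))
for P in (SP,p2): print('bay',np.round(W(P,bay(3,.03)),4),'tab',np.round(W(P,tab),4))
P=SP
for v in(0,.35,.7,1.05,1.4): print(v,np.round(W(P,[.085*np.cos(.875-v),.085*np.sin(.875-v),.073]),4))
E
```

```text
[0.4115 0.2514 0.1491] [[-3.1, 0.8], [0.0, -0.0], [-0.5, 0.2], [0.9, 0.3], [3.0, 2.7], [-5.0, -1.9], [2.5, -1.2]]
[0.4122 0.2503 0.1528]
bay [0.6022 0.1761 0.03  ] tab [0.4557 0.324  0.092 ]
bay [0.6032 0.1758 0.03  ] tab [0.4561 0.3231 0.092 ]
0 [0.4557 0.324  0.073 ]
0.35 [0.478  0.3044 0.073 ]
0.7 [0.4921 0.2785 0.073 ]
1.05 [0.4965 0.2492 0.073 ]
1.4 [0.4906 0.2202 0.073 ]
```

>>> send_rows(
  motion=[
    {"x":0.5,"y":-0.25,"z":2.5,"rx":0,"ry":0,"rz":0,"jaw":5},
    {"x":0,"y":0,"z":2.5,"rx":0,"ry":0,"rz":0,"jaw":5},
    {"x":0,"y":0,"z":2.5,"rx":0,"ry":0,"rz":0,"jaw":5},
    {"x":0,"y":0,"z":2.5,"rx":0,"ry":0,"rz":0,"jaw":5},
    {"x":0,"y":0,"z":2.4,"rx":0,"ry":0,"rz":0,"jaw":5},
  ],
)

```text
clock: 3.7
tool_pos: [0.4559, 0.3228, 0.0746]
eef_rot: [0.872, 0.49, -0.0, 0.0]
contact_force: [-0.1, 0.0, 0.1]
opening: 0.572
finger_force: 0.0
```

>>> send_rows(
  motion=[
    {"x":0,"y":0,"z":0,"rx":0,"ry":0,"rz":0,"jaw":3},
    {"x":0,"y":0,"z":0,"rx":0,"ry":0,"rz":0,"jaw":2},
    {"x":0,"y":0,"z":0,"rx":0,"ry":0,"rz":0,"jaw":1},
    {"x":0,"y":0,"z":0,"rx":0,"ry":0,"rz":0,"jaw":1},
    {"x":0,"y":0,"z":0,"rx":0,"ry":0,"rz":0,"jaw":1},
  ],
  grip_force=8,
)

```text
clock: 4.2
tool_pos: [0.4564, 0.3233, 0.0767]
eef_rot: [0.871, 0.491, 0.001, -0.0]
contact_force: [-0.4, 0.7, 1.1]
opening: 0.151
finger_force: 8.0
```

Run:
```python
from plan import *
show(); w=snap('wrist','w2'); cv2.imwrite('pics/v2.png',w['img'][:,:,::-1])
```

```text
t 4.2 p [0.4564 0.3233 0.0767] yaw 1.026 z [ 0.001  0.001 -1.   ] q [-0.6   0.87 -0.17  1.89  0.34  0.41 -1.57] F [-0.4  0.7  1.1] op 13.3 8.000574423931539
```

View pics/v2.png

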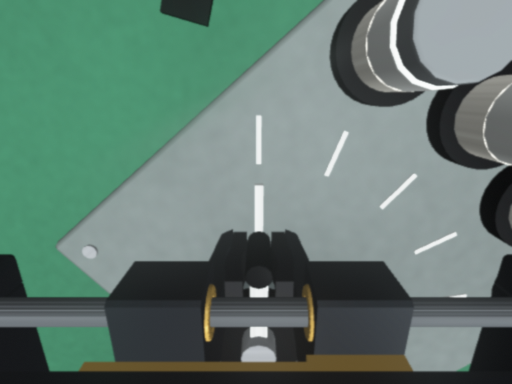

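The tab is held between the pads at (259,270), with the lever pointing straight along tool x at the parked mark. Turning one notch.

>>> send_rows(
  motion=[
    {"x":-0.03,"y":0.74,"z":0,"rx":0,"ry":0,"rz":0.0875,"jaw":1},
    {"x":-0.03,"y":0.74,"z":0,"rx":0,"ry":0,"rz":0.0875,"jaw":1},
    {"x":-0.03,"y":0.74,"z":0,"rx":0,"ry":0,"rz":0.0875,"jaw":1},
    {"x":-0.03,"y":0.74,"z":0,"rx":0,"ry":0,"rz":0.0875,"jaw":1},
    {"x":0,"y":0,"z":0,"rx":0,"ry":0,"rz":0,"jaw":1},
  ],
)

```text
clock: 4.75
tool_pos: [0.479, 0.3034, 0.0765]
eef_rot: [0.944, 0.331, 0.001, 0.0]
contact_force: [0.8, -0.0, 3.5]
opening: 0.156
finger_force: 8.0
```

>>> send_rows(
  motion=[
    {"x":0,"y":0,"z":0,"rx":0,"ry":0,"rz":0,"jaw":1},
    {"x":0,"y":0,"z":0,"rx":0,"ry":0,"rz":0,"jaw":1},
    {"x":0,"y":0,"z":0,"rx":0,"ry":0,"rz":0,"jaw":1},
    {"x":0,"y":0,"z":0,"rx":0,"ry":0,"rz":0,"jaw":1},
    {"x":0,"y":0,"z":0,"rx":0,"ry":0,"rz":0,"jaw":1},
  ],
)

```text
clock: 5.25
tool_pos: [0.4788, 0.3036, 0.0763]
eef_rot: [0.943, 0.333, 0.001, 0.0]
contact_force: [0.7, -0.9, 5.4]
opening: 0.157
finger_force: 8.0
```

Run:
```python
from plan import *
show()
p=np.array(get_state()['tool_pos'])[:2]; print(np.linalg.norm(p-[.4564,.3233]))
```

```text
t 5.25 p [0.4788 0.3036 0.0763] yaw 0.678 z [ 0.001  0.    -1.   ] q [-0.58  0.87 -0.11  1.87  0.21  0.41 -1.74] F [ 0.7 -0.9  5.4] op 13.8 8.000120404176414
0.029797210197317365
```

>>> send_rows(
  motion=[
    {"x":-0.03,"y":0.74,"z":-0.2,"rx":0,"ry":0,"rz":0.0875,"jaw":1},
    {"x":-0.03,"y":0.74,"z":0,"rx":0,"ry":0,"rz":0.0875,"jaw":1},
    {"x":-0.03,"y":0.74,"z":0,"rx":0,"ry":0,"rz":0.0875,"jaw":1},
    {"x":-0.03,"y":0.74,"z":0,"rx":0,"ry":0,"rz":0.0875,"jaw":1},
    {"x":0,"y":0,"z":0,"rx":0,"ry":0,"rz":0,"jaw":1},
  ],
)

```text
clock: 5.75
tool_pos: [0.4927, 0.2767, 0.0772]
eef_rot: [0.987, 0.163, -0.0, 0.001]
contact_force: [1.6, -1.5, -3.2]
opening: 0.153
finger_force: 8.0
```

>>> send_rows(
  motion=[
    {"x":0,"y":0,"z":0,"rx":0,"ry":0,"rz":0,"jaw":1},
    {"x":0,"y":0,"z":0,"rx":0,"ry":0,"rz":0,"jaw":1},
    {"x":0,"y":0,"z":0,"rx":0,"ry":0,"rz":0,"jaw":1},
    {"x":0,"y":0,"z":0,"rx":0,"ry":0,"rz":0,"jaw":1},
    {"x":0,"y":0,"z":0,"rx":0,"ry":0,"rz":0,"jaw":1},
  ],
)

```text
clock: 6.25
tool_pos: [0.4925, 0.2771, 0.0774]
eef_rot: [0.987, 0.163, -0.0, 0.001]
contact_force: [4.1, -3.1, -7.1]
opening: 0.154
finger_force: 8.0
```

Run:
```python
from plan import *
show()
p=np.array(get_state()['tool_pos'])[:2]; print(np.linalg.norm(p-[.4788,.3036]))
```

```text
t 6.25 p [0.4925 0.2771 0.0774] yaw 0.327 z [-0.    -0.001 -1.   ] q [-0.57  0.87 -0.04  1.87  0.08  0.4  -1.91] F [ 4.1 -3.1 -7.1] op 13.6 7.998745373915881
0.029793502164381345
```

>>> send_rows(
  motion=[
    {"x":-0.03,"y":0.74,"z":0.1,"rx":0,"ry":0,"rz":0.0875,"jaw":1},
    {"x":-0.03,"y":0.74,"z":0,"rx":0,"ry":0,"rz":0.0875,"jaw":1},
    {"x":-0.03,"y":0.74,"z":0,"rx":0,"ry":0,"rz":0.0875,"jaw":1},
    {"x":-0.03,"y":0.74,"z":0,"rx":0,"ry":0,"rz":0.0875,"jaw":1},
    {"x":0,"y":0,"z":0,"rx":0,"ry":0,"rz":0,"jaw":1},
  ],
)

```text
clock: 6.75
tool_pos: [0.4967, 0.2486, 0.0771]
eef_rot: [1.0, -0.012, -0.0, -0.0]
contact_force: [2.1, -2.1, -1.1]
opening: 0.156
finger_force: 8.0
```

>>> send_rows(
  motion=[
    {"x":0,"y":0,"z":0,"rx":0,"ry":0,"rz":0,"jaw":1},
    {"x":0,"y":0,"z":0,"rx":0,"ry":0,"rz":0,"jaw":1},
    {"x":0,"y":0,"z":0,"rx":0,"ry":0,"rz":0,"jaw":1},
    {"x":0,"y":0,"z":0,"rx":0,"ry":0,"rz":0,"jaw":1},
    {"x":0,"y":0,"z":0,"rx":0,"ry":0,"rz":0,"jaw":1},
  ],
)

```text
clock: 7.25
tool_pos: [0.4967, 0.248, 0.0768]
eef_rot: [1.0, -0.012, -0.0, 0.0]
contact_force: [0.1, -4.1, 4.0]
opening: 0.153
finger_force: 8.0
```

Run:
```python
from plan import *
from scipy.optimize import least_squares
show()
p=np.array(get_state()['tool_pos'])[:2]
A=np.array([[.4564,.3233],[.4788,.3036],[.4925,.2771],p]); c=least_squares(lambda c:np.linalg.norm(A-c,axis=1)-.085,[.41,.25]).x
print(c,np.linalg.norm(A-c,axis=1),np.diff(np.arctan2(*(A-c).T[::-1])),np.arctan2(*(A-c).T[::-1]))
```

```text
t 7.25 p [0.4967 0.248  0.0768] yaw -0.023 z [-0.001 -0.001 -1.   ] q [-0.56  0.86  0.03  1.91 -0.06  0.37 -2.09] F [ 0.1 -4.1  4. ] op 13.5 7.998892106115818
[0.4117363  0.25107413] [0.0849201  0.08518514 0.08485353 0.0850357 ] [-0.35253757 -0.35268734 -0.34748552] [ 1.01696495  0.66442738  0.31174004 -0.03574549]
```

>>> send_rows(
  motion=[
    {"x":-0.03,"y":0.74,"z":0.05,"rx":0,"ry":0,"rz":0.0875,"jaw":1},
    {"x":-0.03,"y":0.74,"z":0,"rx":0,"ry":0,"rz":0.0875,"jaw":1},
    {"x":-0.03,"y":0.74,"z":0,"rx":0,"ry":0,"rz":0.0875,"jaw":1},
    {"x":-0.03,"y":0.74,"z":0,"rx":0,"ry":0,"rz":0.0875,"jaw":1},
    {"x":0,"y":0,"z":0,"rx":0,"ry":0,"rz":0,"jaw":1},
  ],
)

```text
clock: 7.75
tool_pos: [0.4912, 0.2202, 0.0766]
eef_rot: [0.983, -0.185, 0.0, -0.0]
contact_force: [-1.3, -4.9, 5.4]
opening: 0.153
finger_force: 8.0
```

>>> send_rows(
  motion=[
    {"x":0,"y":0,"z":0,"rx":0,"ry":0,"rz":0,"jaw":1},
    {"x":0,"y":0,"z":0,"rx":0,"ry":0,"rz":0,"jaw":1},
    {"x":0,"y":0,"z":0,"rx":0,"ry":0,"rz":0,"jaw":2},
    {"x":0,"y":0,"z":0,"rx":0,"ry":0,"rz":0,"jaw":4},
    {"x":0,"y":0,"z":0,"rx":0,"ry":0,"rz":0,"jaw":5},
  ],
)

```text
clock: 8.25
tool_pos: [0.4911, 0.2208, 0.076]
eef_rot: [0.983, -0.184, -0.0, -0.001]
contact_force: [0.5, 0.2, 0.2]
opening: 0.39
finger_force: 0.0
```

>>> send_rows(
  motion=[
    {"x":0,"y":0,"z":0,"rx":0,"ry":0,"rz":0,"jaw":5},
    {"x":0,"y":0,"z":-2,"rx":0,"ry":0,"rz":0,"jaw":5},
    {"x":0,"y":0,"z":-4,"rx":0,"ry":0,"rz":0,"jaw":6},
    {"x":0,"y":0,"z":-4,"rx":0,"ry":0,"rz":0,"jaw":6},
    {"x":0,"y":0,"z":-4,"rx":0,"ry":0,"rz":0,"jaw":6},
  ],
)

```text
clock: 8.75
tool_pos: [0.4909, 0.2199, 0.2175]
eef_rot: [0.983, -0.185, -0.0, 0.0]
contact_force: [0.6, 1.7, -1.1]
opening: 0.682
finger_force: 0.0
```

Run:
```python
from plan import *
show()
w=snap('wrist','w3'); cv2.imwrite('pics/v3.png',cv2.resize(w['img'],(800,600),interpolation=cv2.INTER_CUBIC)[:,:,::-1])
```

```text
t 8.75 p [0.4909 0.2199 0.2175] yaw -0.372 z [-0.001 -0.    -1.   ] q [-0.61  0.63  0.17  1.88 -0.16  0.65 -2.29] F [ 0.6  1.7 -1.1] op 60.1 0.0
```

View pics/v3.png

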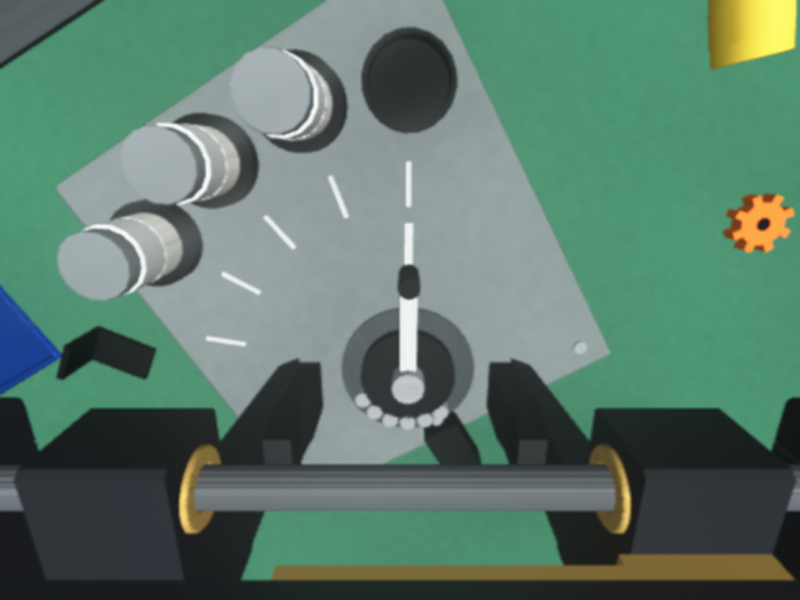

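Lever points at the empty bay rim (408,80), directly in line. Next, the lane.

```bash
cat >> plan.py <<'E'
LP=np.array([.4455,-.1614,.0153]); T=np.radians(24)
def lane_tcp(s,h,LP=LP):
    q=[s*np.cos(T)-h*np.sin(T),0,.025+s*np.sin(T)+h*np.cos(T)]
    return np.array([LP[0]+np.cos(LP[2])*q[0],LP[1]+np.sin(LP[2])*q[0],q[2]])
E
python3 - <<'E'
from plan import *
print(lane_tcp(.022,.14))
plan([((.44,-.162,.21),ori(-.372),10,6.5),(lane_tcp(.022,.14),ori(.015,T),5,6.5)])
E
```

```text
[ 0.40865918 -0.16196371  0.16184457]
[{x: 0.89, y: 3.77, z: 0.11, rx: -0.001, ry: -0.001, jaw: 6.5}, {x: 0.89, y: 3.76, z: 0.11, rx: -0.001, jaw: 6.5}, {x: 0.89, y: 3.77, z: 0.12, ry: -0.001, jaw: 6.5}, {x: 0.89, y: 3.76, z: 0.12, rx: -0.001, ry: -0.001, jaw: 6.5}, {x: 0.89, y: 3.77, z: 0.12, rx: -0.001, rz: -0.001, jaw: 6.5}]
[{x: 0.89, y: 3.76, z: 0.12, rx: -0.001, ry: -0.001, jaw: 6.5}, {x: 0.88, y: 3.77, z: 0.13, ry: -0.001, jaw: 6.5}, {x: 0.89, y: 3.76, z: 0.12, rx: -0.001, ry: -0.001, jaw: 6.5}, {x: 0.89, y: 3.77, z: 0.13, rx: -0.001, jaw: 6.5}, {x: 0.88, y: 3.76, z: 0.13, rx: -0.001, ry: -0.001, jaw: 6.5}]
[{x: -0.58, y: 0.23, z: 0.96, rx: 0.016, ry: 0.083, rz: -0.076, jaw: 6.5}, {x: -0.68, y: 0.19, z: 0.91, rx: 0.017, ry: 0.083, rz: -0.077, jaw: 6.5}, {x: -0.76, y: 0.16, z: 0.85, rx: 0.016, ry: 0.082, rz: -0.076, jaw: 6.5}, {x: -0.84, y: 0.1, z: 0.77, rx: 0.016, ry: 0.083, rz: -0.076, jaw: 6.5}, {x: -0.91, y: 0.05, z: 0.71, rx: 0.016, ry: 0.083, rz: -0.076, jaw: 6.5}]
```

>>> send_rows(
  motion=[
    {"x":0.89,"y":3.77,"z":0.12,"rx":0,"ry":0,"rz":0,"jaw":6.5},
    {"x":0.89,"y":3.77,"z":0.12,"rx":0,"ry":0,"rz":0,"jaw":6.5},
    {"x":0.89,"y":3.77,"z":0.12,"rx":0,"ry":0,"rz":0,"jaw":6.5},
    {"x":0.89,"y":3.77,"z":0.12,"rx":0,"ry":0,"rz":0,"jaw":6.5},
    {"x":0.89,"y":3.77,"z":0.12,"rx":0,"ry":0,"rz":0,"jaw":6.5},
  ],
)

```text
clock: 9.3
tool_pos: [0.4636, 0.0268, 0.2101]
eef_rot: [0.983, -0.185, 0.0, -0.0]
contact_force: [1.0, -0.2, -1.1]
opening: 0.739
finger_force: 0.0
```

>>> send_rows(
  motion=[
    {"x":0.89,"y":3.77,"z":0.12,"rx":0,"ry":0,"rz":0,"jaw":6.5},
    {"x":0.89,"y":3.77,"z":0.12,"rx":0,"ry":0,"rz":0,"jaw":6.5},
    {"x":0.89,"y":3.77,"z":0.12,"rx":0,"ry":0,"rz":0,"jaw":6.5},
    {"x":0.89,"y":3.77,"z":0.12,"rx":0,"ry":0,"rz":0,"jaw":6.5},
    {"x":0.89,"y":3.77,"z":0.12,"rx":0,"ry":0,"rz":0,"jaw":6.5},
  ],
)

```text
clock: 9.8
tool_pos: [0.4364, -0.1651, 0.204]
eef_rot: [0.983, -0.185, 0.0, -0.0]
contact_force: [1.0, 0.2, 0.9]
opening: 0.738
finger_force: 0.0
```

>>> send_rows(
  motion=[
    {"x":-0.58,"y":0.23,"z":0.96,"rx":0.016,"ry":0.083,"rz":-0.076,"jaw":6.5},
    {"x":-0.68,"y":0.19,"z":0.91,"rx":0.016,"ry":0.083,"rz":-0.076,"jaw":6.5},
    {"x":-0.76,"y":0.16,"z":0.85,"rx":0.016,"ry":0.083,"rz":-0.076,"jaw":6.5},
    {"x":-0.84,"y":0.1,"z":0.77,"rx":0.016,"ry":0.083,"rz":-0.076,"jaw":6.5},
    {"x":-0.91,"y":0.05,"z":0.71,"rx":0.016,"ry":0.083,"rz":-0.076,"jaw":6.5},
  ],
)

```text
clock: 10.3
tool_pos: [0.4213, -0.1764, 0.1871]
eef_rot: [0.991, -0.074, 0.111, 0.008]
contact_force: [-0.1, -0.4, -0.3]
opening: 0.738
finger_force: 0.0
```

Run:
```python
from plan import *
show()
w=snap('wrist','w4'); cv2.imwrite('pics/v4.png',cv2.resize(w['img'],(800,600),interpolation=cv2.INTER_CUBIC)[:,:,::-1])
for s in(.022,.067,.112): print(np.round(np.array(proj(w,lane_tcp(s,.072)))/.64))
```

```text
t 10.3 p [ 0.4213 -0.1764  0.1871] yaw -0.15 z [ 0.219 -0.033 -0.975] q [ 0.42  0.55 -0.15  2.32  0.65  0.07 -2.06] F [-0.1 -0.4 -0.3] op 65.0 0.0
[375. 324.]
[358. 246.]
[337. 151.]
```

View pics/v4.png

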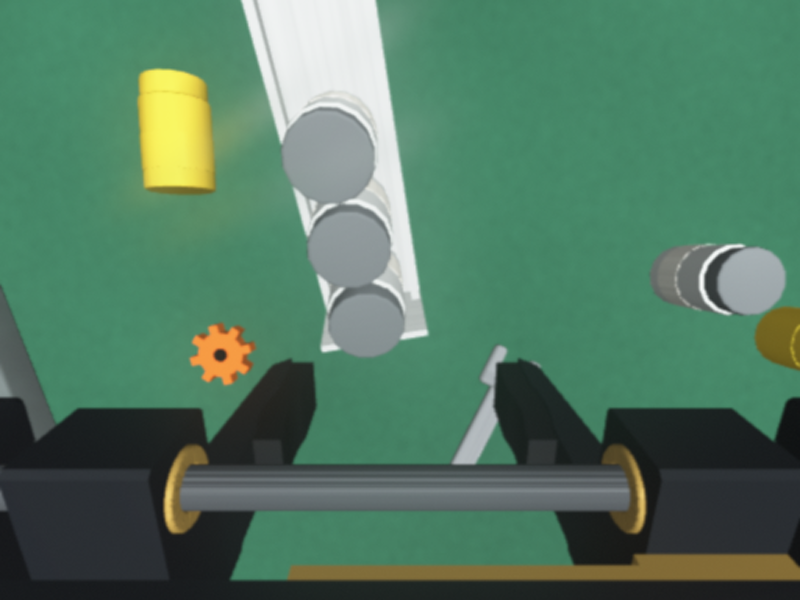

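The view shows the lane caps at (366,321), (350,245) and (329,155), the white spare at (750,281) and the yellow one at (785,338). The wrist joint q6 is at its limit with this tilt. So I'll grasp with the tool vertical, half-turned, and lean the tool the other way at the bay.

```bash
cat > w4.py <<'E'
from plan import *
from fit import *
w=load('w4'); k=.64
obs=[(366,321),(350,245),(329,155)]
d=[(w,(u*k,v*k),ln(q,0,.072)) for (u,v),q in zip(obs,(.022,.067,.112))]
LP2,res=fit(d,[.4455,-.16,.015])
E
python3 - <<'E'
from w4 import *
print(LP2,np.round(res,1).tolist())
for n in((750,281),): print('new',atz(w,n[0]*k,n[1]*k,.072))
print('yellow',atz(w,785*k,338*k,.072))
LPb=np.array([.4440,-.1585,.0153]); print([np.round(np.array(proj(w,W(LPb,x[2])))/k) for x in d])
E
```

```text
[ 0.44647977 -0.15699996  0.00098448] [[0.3, 1.6], [-0.2, 0.3], [-0.0, -3.2]]
new [ 0.42451093 -0.3793085   0.072     ]
yellow [ 0.38770442 -0.39711581  0.072     ]
[array([370., 328.]), array([353., 250.]), array([331., 156.])]
```

Run:
```python
from plan import *
plan([((.445,-.157,.20),ori(-.15),5,6.5),((.445,-.157,.20),ori(1.48),12,6.5),((.444,-.1575,.19),ori(3.15),13,6.5)])
```

```text
[{x: 0.46, y: -0.47, z: -0.16, ry: -0.045, jaw: 6.5}, {x: 0.46, y: -0.47, z: -0.18, ry: -0.044, rz: 0.001, jaw: 6.5}, {x: 0.45, y: -0.47, z: -0.19, rx: 0.001, ry: -0.045, jaw: 6.5}, {x: 0.44, y: -0.47, z: -0.22, ry: -0.045, rz: 0.001, jaw: 6.5}, {x: 0.43, y: -0.47, z: -0.24, ry: -0.045, jaw: 6.5}]
[{rz: -0.136, jaw: 6.5}, {rz: -0.136, jaw: 6.5}, {rz: -0.136, jaw: 6.5}, {rz: -0.135, jaw: 6.5}, {rz: -0.136, jaw: 6.5}]
[{rz: -0.136, jaw: 6.5}, {rz: -0.136, jaw: 6.5}, {rz: -0.136, jaw: 6.5}, {rz: -0.136, jaw: 6.5}, {rz: -0.135, jaw: 6.5}]
[{rz: -0.136, jaw: 6.5}, {rz: -0.136, jaw: 6.5}, {y: -0.01, z: 0.08, rz: -0.128, jaw: 6.5}, {x: -0.01, y: -0.01, z: 0.07, rz: -0.129, jaw: 6.5}, {z: 0.08, rz: -0.128, jaw: 6.5}]
[{y: -0.01, z: 0.08, rz: -0.129, jaw: 6.5}, {y: -0.01, z: 0.08, rz: -0.128, jaw: 6.5}, {y: -0.01, z: 0.07, rz: -0.129, jaw: 6.5}, {y: -0.01, z: 0.08, rz: -0.128, jaw: 6.5}, {y: -0.01, z: 0.08, rz: -0.129, jaw: 6.5}]
[{x: 0.01, y: -0.01, z: 0.07, rz: -0.128, jaw: 6.5}, {z: 0.08, rz: -0.129, jaw: 6.5}, {x: 0.01, y: -0.01, z: 0.08, rz: -0.128, jaw: 6.5}, {x: 0.01, z: 0.08, rz: -0.129, jaw: 6.5}, {y: -0.01, z: 0.07, rz: -0.128, jaw: 6.5}]
```

>>> send_rows(
  motion=[
    {"x":0.45,"y":-0.47,"z":-0.2,"rx":0,"ry":-0.045,"rz":0,"jaw":6.5},
    {"x":0.45,"y":-0.47,"z":-0.2,"rx":0,"ry":-0.045,"rz":0,"jaw":6.5},
    {"x":0.45,"y":-0.47,"z":-0.2,"rx":0,"ry":-0.045,"rz":0,"jaw":6.5},
    {"x":0.45,"y":-0.47,"z":-0.2,"rx":0,"ry":-0.045,"rz":0,"jaw":6.5},
    {"x":0.45,"y":-0.47,"z":-0.2,"rx":0,"ry":-0.045,"rz":0,"jaw":6.5},
  ],
)

```text
clock: 10.85
tool_pos: [0.4459, -0.1553, 0.2003]
eef_rot: [0.997, -0.075, -0.002, -0.002]
contact_force: [-0.4, -0.1, -0.3]
opening: 0.737
finger_force: 0.0
```

>>> send_rows(
  motion=[
    {"x":0,"y":0,"z":0,"rx":0,"ry":0,"rz":-0.136,"jaw":6.5},
    {"x":0,"y":0,"z":0,"rx":0,"ry":0,"rz":-0.136,"jaw":6.5},
    {"x":0,"y":0,"z":0,"rx":0,"ry":0,"rz":-0.136,"jaw":6.5},
    {"x":0,"y":0,"z":0,"rx":0,"ry":0,"rz":-0.136,"jaw":6.5},
    {"x":0,"y":0,"z":0,"rx":0,"ry":0,"rz":-0.136,"jaw":6.5},
  ],
)

```text
clock: 11.35
tool_pos: [0.4455, -0.1555, 0.2]
eef_rot: [0.964, 0.264, -0.001, -0.002]
contact_force: [-1.3, -0.3, -0.1]
opening: 0.742
finger_force: 0.0
```

>>> send_rows(
  motion=[
    {"x":0,"y":0,"z":0,"rx":0,"ry":0,"rz":-0.136,"jaw":6.5},
    {"x":0,"y":0,"z":0,"rx":0,"ry":0,"rz":-0.136,"jaw":6.5},
    {"x":0,"y":0,"z":0,"rx":0,"ry":0,"rz":-0.136,"jaw":6.5},
    {"x":0,"y":0,"z":0,"rx":0,"ry":0,"rz":-0.136,"jaw":6.5},
    {"x":0,"y":0,"z":0,"rx":0,"ry":0,"rz":-0.136,"jaw":6.5},
  ],
)

```text
clock: 11.85
tool_pos: [0.4453, -0.1555, 0.1999]
eef_rot: [0.821, 0.571, -0.001, -0.002]
contact_force: [0.1, -0.4, -0.5]
opening: 0.737
finger_force: 0.0
```

>>> send_rows(
  motion=[
    {"x":0,"y":0,"z":0,"rx":0,"ry":0,"rz":-0.13,"jaw":6.5},
    {"x":0,"y":0,"z":0,"rx":0,"ry":0,"rz":-0.13,"jaw":6.5},
    {"x":0,"y":0,"z":0,"rx":0,"ry":0,"rz":-0.13,"jaw":6.5},
    {"x":0,"y":0,"z":0,"rx":0,"ry":0,"rz":-0.13,"jaw":6.5},
    {"x":0,"y":0,"z":0,"rx":0,"ry":0,"rz":-0.13,"jaw":6.5},
  ],
)

```text
clock: 12.35
tool_pos: [0.4451, -0.1555, 0.1999]
eef_rot: [0.596, 0.803, -0.0, -0.003]
contact_force: [-0.1, 0.0, 0.1]
opening: 0.737
finger_force: 0.0
```

>>> send_rows(
  motion=[
    {"x":0,"y":0,"z":0,"rx":0,"ry":0,"rz":-0.13,"jaw":6.5},
    {"x":0,"y":0,"z":0,"rx":0,"ry":0,"rz":-0.13,"jaw":6.5},
    {"x":0,"y":0,"z":0,"rx":0,"ry":0,"rz":-0.13,"jaw":6.5},
    {"x":0,"y":0,"z":0,"rx":0,"ry":0,"rz":-0.13,"jaw":6.5},
    {"x":0,"y":0,"z":0,"rx":0,"ry":0,"rz":-0.13,"jaw":6.5},
  ],
)

```text
clock: 12.85
tool_pos: [0.4449, -0.1555, 0.1999]
eef_rot: [0.308, 0.951, 0.001, -0.003]
contact_force: [-0.2, 0.8, 0.5]
opening: 0.743
finger_force: 0.0
```

Run:
```python
from plan import *
show()
```

```text
t 12.85 p [ 0.4449 -0.1555  0.1999] yaw 2.516 z [-0.005  0.003 -1.   ] q [ 0.9   0.82 -1.16  2.04  0.95  0.97  0.17] F [-0.2  0.8  0.5] op 65.4 0.0
```

>>> send_rows(
  motion=[
    {"x":0,"y":0,"z":0,"rx":0,"ry":0,"rz":-0.127,"jaw":6.5},
    {"x":0,"y":0,"z":0,"rx":0,"ry":0,"rz":-0.127,"jaw":6.5},
    {"x":0,"y":0,"z":0,"rx":0,"ry":0,"rz":-0.127,"jaw":6.5},
    {"x":0,"y":0,"z":0,"rx":0,"ry":0,"rz":-0.127,"jaw":6.5},
    {"x":0,"y":0,"z":0,"rx":0,"ry":0,"rz":-0.127,"jaw":6.5},
  ],
)

```text
clock: 13.35
tool_pos: [0.4447, -0.1556, 0.1998]
eef_rot: [-0.005, 1.0, 0.002, -0.003]
contact_force: [0.6, 0.3, -0.1]
opening: 0.737
finger_force: 0.0
```

Run:
```python
from plan import *
show()
LP[:]=[.4455,-.1575,.01]
print(lane_tcp(.022,.12),lane_tcp(.022,.042)); plan([(lane_tcp(.022,.12),ori(3.15,-T),5,6.5)])
```

```text
t 13.35 p [ 0.4447 -0.1556  0.1998] yaw -3.132 z [-0.006  0.003 -1.   ] q [ 0.94  0.9  -1.29  2.04  1.01  1.08  0.73] F [ 0.6  0.3 -0.1] op 64.9 0.0
[ 0.41679104 -0.1577871   0.14357366] [ 0.44851491 -0.15746985  0.07231712]
[{x: 0.55, y: -0.04, z: 1.13, rx: 0.001, ry: -0.085, jaw: 6.5}, {x: 0.65, y: -0.04, z: 1.07, ry: -0.085, jaw: 6.5}, {x: 0.73, y: -0.05, z: 1.02, rx: 0.001, ry: -0.085, jaw: 6.5}, {x: 0.82, y: -0.04, z: 0.95, rx: 0.001, ry: -0.085, jaw: 6.5}, {x: 0.9, y: -0.04, z: 0.88, ry: -0.084, jaw: 6.5}]
```

>>> send_rows(
  motion=[
    {"x":0.55,"y":-0.04,"z":1.1,"rx":0,"ry":-0.085,"rz":0,"jaw":6.5},
    {"x":0.65,"y":-0.04,"z":1.1,"rx":0,"ry":-0.085,"rz":0,"jaw":6.5},
    {"x":0.73,"y":-0.04,"z":1.0,"rx":0,"ry":-0.085,"rz":0,"jaw":6.5},
    {"x":0.82,"y":-0.04,"z":0.95,"rx":0,"ry":-0.085,"rz":0,"jaw":6.5},
    {"x":0.9,"y":-0.04,"z":0.9,"rx":0,"ry":-0.085,"rz":0,"jaw":6.5},
  ],
)

```text
clock: 13.85
tool_pos: [0.4175, -0.1592, 0.1443]
eef_rot: [-0.002, 0.978, -0.001, 0.207]
contact_force: [0.5, -0.7, -1.5]
opening: 0.737
finger_force: 0.0
```

Run:
```python
from plan import *
show()
LP[:]=[.4455,-.1575,.01]
w=snap('wrist','w5'); cv2.imwrite('pics/v5.png',cv2.resize(w['img'],(800,600),interpolation=cv2.INTER_CUBIC)[:,:,::-1])
for s in(.022,.067,.112): print(np.round(np.array(proj(w,lane_tcp(s,.072)))/.64))
plan([(lane_tcp(.022,.042),ori(3.15,-T),5,6.5)])
```

```text
t 13.85 p [ 0.4175 -0.1592  0.1443] yaw -3.138 z [ 0.406 -0.001 -0.914] q [ 1.03  0.99 -1.27  2.51  1.94  0.91 -0.09] F [ 0.5 -0.7 -1.5] op 65.0 0.0
[405. 339.]
[406. 427.]
[406. 504.]
[{x: -0.1, y: 0.02, z: 1.55, ry: -0.001, rz: -0.001, jaw: 6.5}, {x: -0.09, y: 0.01, z: 1.54, ry: -0.001, jaw: 6.5}, {x: -0.1, y: 0.02, z: 1.55, ry: -0.001, rz: -0.001, jaw: 6.5}, {x: -0.09, y: 0.02, z: 1.54, rz: -0.001, jaw: 6.5}, {x: -0.09, y: 0.01, z: 1.55, ry: -0.001, jaw: 6.5}]
```

View pics/v5.png

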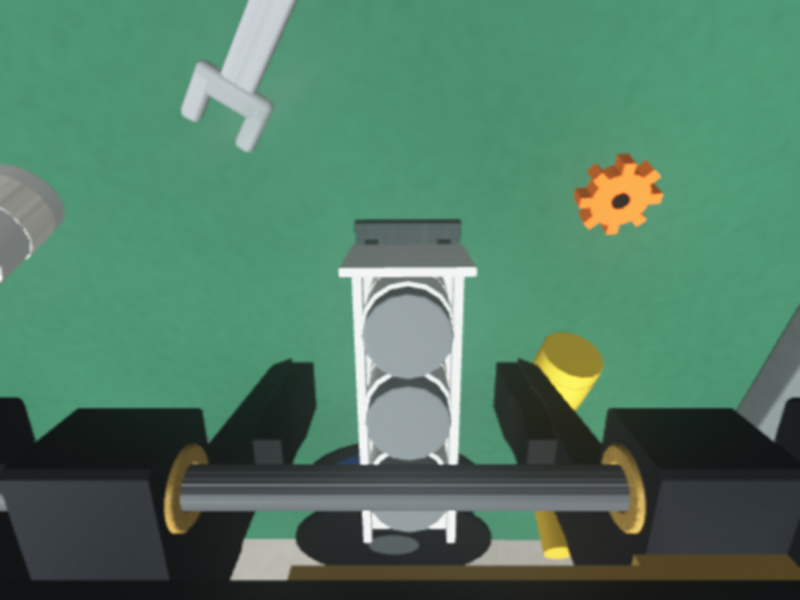

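Tool is squared to the slope; front cap at (408,333), centred between the fingers. Descend and grip.

>>> send_rows(
  motion=[
    {"x":0,"y":0.02,"z":1.55,"rx":0,"ry":0,"rz":0,"jaw":6.5},
    {"x":0,"y":0.02,"z":1.55,"rx":0,"ry":0,"rz":0,"jaw":6.5},
    {"x":0,"y":0.02,"z":1.55,"rx":0,"ry":0,"rz":0,"jaw":6.5},
    {"x":0,"y":0.02,"z":1.55,"rx":0,"ry":0,"rz":0,"jaw":6.5},
    {"x":0,"y":0.02,"z":1.55,"rx":0,"ry":0,"rz":0,"jaw":6.5},
  ],
)

```text
clock: 14.4
tool_pos: [0.4494, -0.1581, 0.0723]
eef_rot: [-0.002, 0.979, -0.001, 0.204]
contact_force: [0.9, 0.3, -0.1]
opening: 0.737
finger_force: 0.0
```

>>> send_rows(
  motion=[
    {"x":0,"y":0,"z":0,"rx":0,"ry":0,"rz":0,"jaw":5},
    {"x":0,"y":0,"z":0,"rx":0,"ry":0,"rz":0,"jaw":4.2},
    {"x":0,"y":0,"z":0,"rx":0,"ry":0,"rz":0,"jaw":4},
    {"x":0,"y":0,"z":0,"rx":0,"ry":0,"rz":0,"jaw":4},
    {"x":0,"y":0,"z":0,"rx":0,"ry":0,"rz":0,"jaw":4},
  ],
  grip_force=20,
)

```text
clock: 14.9
tool_pos: [0.4495, -0.158, 0.074]
eef_rot: [-0.002, 0.978, -0.001, 0.207]
contact_force: [-1.0, -0.3, 1.5]
opening: 0.49
finger_force: 20.0
```

Run:
```python
from plan import *
show()
```

```text
t 14.9 p [ 0.4495 -0.158   0.074 ] yaw -3.138 z [ 0.405 -0.001 -0.914] q [ 0.96  1.18 -1.19  2.46  2.09  1.03 -0.11] F [-1.  -0.3  1.5] op 43.2 19.994212221354246
```

>>> send_rows(
  motion=[
    {"x":0,"y":0,"z":-1,"rx":0,"ry":0,"rz":0,"jaw":4},
    {"x":0,"y":0,"z":-1.5,"rx":0,"ry":0,"rz":0,"jaw":4},
    {"x":0,"y":0,"z":-1.7,"rx":0,"ry":0,"rz":0,"jaw":4},
    {"x":0,"y":0,"z":-1.7,"rx":0,"ry":0,"rz":0,"jaw":4},
    {"x":0,"y":0,"z":-1.7,"rx":0,"ry":0,"rz":0,"jaw":4},
  ],
)

```text
clock: 15.4
tool_pos: [0.4178, -0.1578, 0.144]
eef_rot: [-0.001, 0.978, -0.001, 0.207]
contact_force: [0.8, -0.4, -0.9]
opening: 0.491
finger_force: 20.0
```

Run:
```python
from plan import *
show()
p=np.array(get_state()['tool_pos'])
plan([((p[0]+.01,p[1],.205),ori(np.pi,-T),3,4),((.45,-.155,.21),ori(np.pi),7,4),((.6,.172,.2),ori(-2.27),10,4)])
```

```text
t 15.4 p [ 0.4178 -0.1578  0.144 ] yaw -3.138 z [ 0.404 -0.    -0.915] q [ 1.03  0.99 -1.27  2.51  1.94  0.91 -0.09] F [ 0.8 -0.4 -0.9] op 43.3 19.994639586657286
[{x: -1.13, z: -1.73, ry: -0.001, rz: 0.001, jaw: 4}, {x: -1.13, y: -0.01, z: -1.72, ry: -0.001, rz: 0.001, jaw: 4}, {x: -1.13, z: -1.73, ry: -0.001, rz: 0.001, jaw: 4}, {x: -0.32, y: 0.04, z: 0.06, ry: 0.06, jaw: 4}, {x: -0.32, y: 0.04, z: 0.05, ry: 0.06, jaw: 4}]
[{x: -0.32, y: 0.04, z: 0.03, ry: 0.06, jaw: 4}, {x: -0.33, y: 0.04, ry: 0.06, jaw: 4}, {x: -0.32, y: 0.04, z: -0.01, ry: 0.06, jaw: 4}, {x: -0.33, y: 0.04, z: -0.03, ry: 0.059, jaw: 4}, {x: -0.32, y: 0.04, z: -0.05, ry: 0.06, jaw: 4}]
[{x: -1.5, y: 3.27, z: 0.1, rz: -0.087, jaw: 4}, {x: -1.78, y: 3.13, z: 0.1, rz: -0.087, jaw: 4}, {x: -2.04, y: 2.96, z: 0.1, rz: -0.087, jaw: 4}, {x: -2.29, y: 2.77, z: 0.09, rz: -0.088, jaw: 4}, {x: -2.53, y: 2.56, z: 0.1, rz: -0.087, jaw: 4}]
[{x: -2.74, y: 2.33, z: 0.1, rz: -0.087, jaw: 4}, {x: -2.93, y: 2.09, z: 0.1, rz: -0.087, jaw: 4}, {x: -3.11, y: 1.82, z: 0.1, rz: -0.087, jaw: 4}, {x: -3.24, y: 1.54, z: 0.1, rx: -0.001, rz: -0.087, jaw: 4}, {x: -3.38, y: 1.26, z: 0.1, rz: -0.088, jaw: 4}]
```

>>> send_rows(
  motion=[
    {"x":-1.13,"y":0,"z":-1.73,"rx":0,"ry":0,"rz":0,"jaw":4},
    {"x":-1.13,"y":0,"z":-1.73,"rx":0,"ry":0,"rz":0,"jaw":4},
    {"x":-1.13,"y":0,"z":-1.73,"rx":0,"ry":0,"rz":0,"jaw":4},
    {"x":-0.32,"y":0.04,"z":0.05,"rx":0,"ry":0.06,"rz":0,"jaw":4},
    {"x":-0.32,"y":0.04,"z":0.05,"rx":0,"ry":0.06,"rz":0,"jaw":4},
  ],
)

```text
clock: 15.9
tool_pos: [0.4342, -0.1571, 0.2069]
eef_rot: [-0.001, 0.989, -0.001, 0.147]
contact_force: [0.8, -0.8, -1.0]
opening: 0.493
finger_force: 20.0
```

>>> send_rows(
  motion=[
    {"x":-0.32,"y":0.04,"z":0,"rx":0,"ry":0.06,"rz":0,"jaw":4},
    {"x":-0.32,"y":0.04,"z":0,"rx":0,"ry":0.06,"rz":0,"jaw":4},
    {"x":-0.32,"y":0.04,"z":0,"rx":0,"ry":0.06,"rz":0,"jaw":4},
    {"x":-0.32,"y":0.04,"z":0,"rx":0,"ry":0.06,"rz":0,"jaw":4},
    {"x":-0.32,"y":0.04,"z":0,"rx":0,"ry":0.06,"rz":0,"jaw":4},
  ],
)

```text
clock: 16.4
tool_pos: [0.4502, -0.1547, 0.2092]
eef_rot: [-0.001, 1.0, -0.001, -0.003]
contact_force: [0.4, 0.1, -1.7]
opening: 0.493
finger_force: 20.0
```

>>> send_rows(
  motion=[
    {"x":-1.5,"y":3.27,"z":0.1,"rx":0,"ry":0,"rz":-0.087,"jaw":4},
    {"x":-1.78,"y":3.13,"z":0.1,"rx":0,"ry":0,"rz":-0.087,"jaw":4},
    {"x":-2.04,"y":2.96,"z":0.1,"rx":0,"ry":0,"rz":-0.087,"jaw":4},
    {"x":-2.29,"y":2.77,"z":0.1,"rx":0,"ry":0,"rz":-0.087,"jaw":4},
    {"x":-2.53,"y":2.56,"z":0.1,"rx":0,"ry":0,"rz":-0.087,"jaw":4},
  ],
)

```text
clock: 16.9
tool_pos: [0.5252, 0.0099, 0.2035]
eef_rot: [-0.219, 0.976, -0.0, -0.002]
contact_force: [0.9, -0.4, -1.1]
opening: 0.494
finger_force: 20.0
```

>>> send_rows(
  motion=[
    {"x":-2.74,"y":2.33,"z":0.1,"rx":0,"ry":0,"rz":-0.087,"jaw":4},
    {"x":-2.93,"y":2.09,"z":0.1,"rx":0,"ry":0,"rz":-0.087,"jaw":4},
    {"x":-3.11,"y":1.82,"z":0.1,"rx":0,"ry":0,"rz":-0.087,"jaw":4},
    {"x":-3.24,"y":1.54,"z":0.1,"rx":0,"ry":0,"rz":-0.087,"jaw":4},
    {"x":-3.38,"y":1.26,"z":0.1,"rx":0,"ry":0,"rz":-0.087,"jaw":4},
  ],
)

```text
clock: 17.4
tool_pos: [0.6001, 0.1735, 0.1981]
eef_rot: [-0.424, 0.905, -0.0, -0.002]
contact_force: [1.4, -0.2, -1.7]
opening: 0.495
finger_force: 20.0
```

Run:
```python
from plan import *
show()
st=get_state(); p=np.array(st['tool_pos']); r=R.from_quat(st['eef_rot'])
w=snap('wrist','w6'); b=snap('side','d6')
im=np.hstack([cv2.resize(w['img'],(400,300)),cv2.resize(b['img'][60:360,130:430],(400,300))])
a=snap('scene','s6')
m2=np.hstack([cv2.resize(a['img'][180:260,280:387],(400,300),interpolation=cv2.INTER_CUBIC),cv2.resize(b['img'][205:280,235:335],(400,300),interpolation=cv2.INTER_CUBIC)])
cv2.imwrite('pics/v6.png',np.vstack([im,m2])[:,:,::-1])
plan([((.602,.1745,.12),ori(-2.27),5,4)])
```

```text
t 17.4 p [0.6001 0.1735 0.1981] yaw -2.265 z [-0.003 -0.001 -1.   ] q [ 0.22  1.04 -1.25  1.59  1.02  1.29  1.25] F [ 1.4 -0.2 -1.7] op 43.6 19.993860684335232
[{x: -0.03, y: -0.05, z: 1.56, rx: 0.001, rz: 0.001, jaw: 4}, {x: -0.02, y: -0.05, z: 1.57, rz: 0.001, jaw: 4}, {x: -0.03, y: -0.05, z: 1.56, rx: 0.001, ry: -0.001, rz: 0.001, jaw: 4}, {x: -0.02, y: -0.05, z: 1.57, jaw: 4}, {x: -0.02, y: -0.05, z: 1.56, rx: 0.001, rz: 0.001, jaw: 4}]
```

View pics/v6.png

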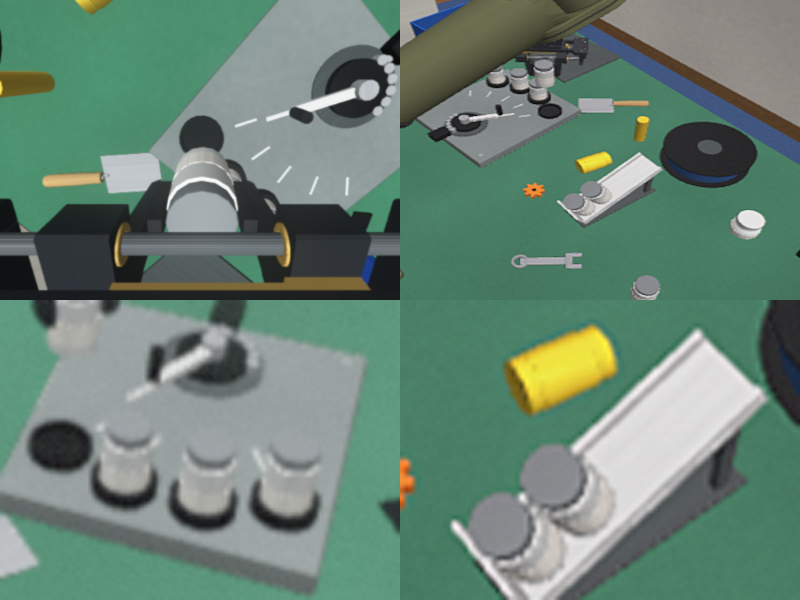

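The can hangs upright, at (203,190) in the wrist panel, in line with the bay (202,137). In the lane, the other two have slid down to places one and two. Checking the can's offset in the grip from an intensity profile.

Run:
```python
from plan import *
w=load('w6'); g=w['img'][:,:,1].astype(int)
print('col259 rows140-300',[(r,int(g[r,257:262].mean())) for r in range(140,300,3)])
st=get_state(); p=np.array(st['tool_pos']); r=R.from_quat(st['eef_rot'])
q=lambda x,z:tuple(np.round(proj(w,p+r.apply([x,0,z])),1))
print('under rim',q(.022,.043),'seam58',q(.022,-.015),'cap rim',q(.0205,-.029),'e=+3: ',q(.025,.043),q(.025,-.015),q(.0235,-.029))
print('bay edges',[np.round(proj(w,np.array([.6019,.1745,.044])+r.apply([x,0,0])),1) for x in(.03,.026,-.026)])
```

```text
col259 rows140-300 [(140, 152), (143, 151), (146, 148), (149, 48), (152, 51), (155, 49), (158, 50), (161, 49), (164, 49), (167, 49), (170, 49), (173, 49), (176, 50), (179, 50), (182, 51), (185, 51), (188, 112), (191, 162), (194, 174), (197, 175), (200, 176), (203, 176), (206, 195), (209, 162), (212, 160), (215, 160), (218, 160), (221, 160), (224, 162), (227, 245), (230, 245), (233, 97), (236, 97), (239, 98), (242, 101), (245, 154), (248, 174), (251, 174), (254, 174), (257, 174), (260, 174), (263, 175), (266, 175), (269, 175), (272, 175), (275, 175), (278, 175), (281, 176), (284, 175), (287, 176), (290, 176), (293, 176), (296, 159), (299, 71)]
under rim (np.float64(260.7), np.float64(190.0)) seam58 (np.float64(261.4), np.float64(230.0)) cap rim (np.float64(261.6), np.float64(248.5)) e=+3:  (np.float64(260.7), np.float64(185.6)) (np.float64(261.4), np.float64(224.1)) (np.float64(261.6), np.float64(242.0))
bay edges [array([257.4, 148.6]), array([257.4, 152.6]), array([257.4, 201. ])]
```

>>> send_rows(
  motion=[
    {"x":-0.34,"y":-0.07,"z":1,"rx":0,"ry":0,"rz":0,"jaw":4},
    {"x":0,"y":0,"z":2.5,"rx":0,"ry":0,"rz":0,"jaw":4},
    {"x":0,"y":0,"z":2.5,"rx":0,"ry":0,"rz":0,"jaw":4},
    {"x":0,"y":0,"z":2.5,"rx":0,"ry":0,"rz":0,"jaw":4},
    {"x":0,"y":0,"z":1.5,"rx":0,"ry":0,"rz":0,"jaw":4},
  ],
)

```text
clock: 18.05
tool_pos: [0.6018, 0.1716, 0.0951]
eef_rot: [-0.422, 0.907, -0.001, -0.003]
contact_force: [-0.3, -0.7, -1.1]
opening: 0.491
finger_force: 20.0
```

>>> send_rows(
  motion=[
    {"x":0,"y":0,"z":0.5,"rx":0,"ry":0,"rz":0,"jaw":4},
    {"x":0,"y":0,"z":0.5,"rx":0,"ry":0,"rz":0,"jaw":4},
    {"x":0,"y":0,"z":0.4,"rx":0,"ry":0,"rz":0,"jaw":4},
    {"x":0,"y":0,"z":0.3,"rx":0,"ry":0,"rz":0,"jaw":4},
    {"x":0,"y":0,"z":0.3,"rx":0,"ry":0,"rz":0,"jaw":4},
  ],
)

```text
clock: 18.55
tool_pos: [0.603, 0.1746, 0.0781]
eef_rot: [-0.422, 0.906, 0.0, -0.001]
contact_force: [-0.5, 0.0, -0.9]
opening: 0.495
finger_force: 20.0
```

Run:
```python
from plan import *
show()
```

```text
t 18.55 p [0.603  0.1746 0.0781] yaw -2.269 z [-0.002 -0.001 -1.   ] q [ 0.19  1.19 -1.15  1.65  1.18  1.15  1.15] F [-0.5  0.  -0.9] op 43.6 19.994606589898467
```

>>> send_rows(
  motion=[
    {"x":0,"y":0,"z":0.15,"rx":0,"ry":0,"rz":0,"jaw":4},
    {"x":0,"y":0,"z":0.1,"rx":0,"ry":0,"rz":0,"jaw":4},
    {"x":0,"y":0,"z":0,"rx":0,"ry":0,"rz":0,"jaw":4.6},
    {"x":0,"y":0,"z":0,"rx":0,"ry":0,"rz":0,"jaw":5.2},
    {"x":0,"y":0,"z":0,"rx":0,"ry":0,"rz":0,"jaw":6},
  ],
)

```text
clock: 19.05
tool_pos: [0.6027, 0.1745, 0.0753]
eef_rot: [-0.422, 0.906, 0.0, -0.001]
contact_force: [0.9, -0.2, 0.3]
opening: 0.658
finger_force: 0.0
```

>>> send_rows(
  motion=[
    {"x":0,"y":0,"z":0,"rx":0,"ry":0,"rz":0,"jaw":6},
    {"x":0,"y":0,"z":-1,"rx":0,"ry":0,"rz":0,"jaw":6},
    {"x":0,"y":0,"z":-3,"rx":0,"ry":0,"rz":0,"jaw":6},
    {"x":0,"y":0,"z":-4,"rx":0,"ry":0,"rz":0,"jaw":6},
    {"x":0,"y":0,"z":-4,"rx":0,"ry":0,"rz":0,"jaw":6},
  ],
)

```text
clock: 19.55
tool_pos: [0.6026, 0.1746, 0.197]
eef_rot: [-0.423, 0.906, 0.0, -0.002]
contact_force: [1.4, 0.4, 0.1]
opening: 0.683
finger_force: 0.0
```

Run:
```python
from plan import *
show()
w=snap('wrist','w7'); s=snap('scene','s7'); 
b=[.6019,.1745]
print('cap pred',proj(w,[*b,.105]),'old cap scene pred',proj(s,[*b,.105]))
m=cv2.inRange(w['img'],(140,140,140),(190,190,190))
n,l,st,c=cv2.connectedComponentsWithStats(m)
print([(st[i].tolist(),np.round(c[i],1).tolist()) for i in range(1,n) if st[i][4]>800])
# plan to the spare: (.425,-.376)
plan([((.602,.17,.23),ori(-2.269),1,6),((.47,-.2,.23),ori(-2.269),10,6.5),((.425,-.376,.2),ori(-2.269),5,6.5)])
```

```text
t 19.55 p [0.6026 0.1746 0.197 ] yaw -2.269 z [-0.003 -0.001 -1.   ] q [ 0.21  1.04 -1.24  1.58  1.02  1.29  1.25] F [1.4 0.4 0.1] op 60.2 0.0
cap pred (np.float64(258.5142361354495), np.float64(195.00717598697133)) old cap scene pred (np.float64(296.94196427393905), np.float64(204.11834961536675))
[([272, 0, 228, 205, 17713], [376.2, 68.5]), ([343, 66, 169, 201, 10617], [439.0, 207.7]), ([129, 171, 156, 75, 3095], [236.4, 198.1]), ([275, 243, 39, 37, 1146], [294.6, 261.3])]
[{x: 0.73, y: -0.27, z: -2.8, rx: -0.001, ry: 0.008, jaw: 6}, {x: 3.68, y: -1.37, jaw: 6.5}, {x: 3.69, y: -1.37, jaw: 6.5}, {x: 3.68, y: -1.36, z: 0.01, jaw: 6.5}, {x: 3.68, y: -1.37, jaw: 6.5}]
[{x: 3.68, y: -1.37, jaw: 6.5}, {x: 3.69, y: -1.37, jaw: 6.5}, {x: 3.68, y: -1.36, jaw: 6.5}, {x: 3.68, y: -1.37, z: 0.01, jaw: 6.5}, {x: 3.69, y: -1.37, jaw: 6.5}]
[{x: 3.68, y: -1.37, jaw: 6.5}, {x: 3.27, y: -1.57, z: 0.6, jaw: 6.5}, {x: 3.28, y: -1.58, z: 0.6, jaw: 6.5}, {x: 3.27, y: -1.57, z: 0.6, jaw: 6.5}, {x: 3.28, y: -1.57, z: 0.61, jaw: 6.5}]
[{x: 3.27, y: -1.57, z: 0.6, jaw: 6.5}]
```

>>> send_rows(
  motion=[
    {"x":3.7,"y":-1.4,"z":-0.6,"rx":0,"ry":0,"rz":0,"jaw":6.5},
    {"x":3.7,"y":-1.4,"z":-0.6,"rx":0,"ry":0,"rz":0,"jaw":6.5},
    {"x":3.7,"y":-1.4,"z":-0.6,"rx":0,"ry":0,"rz":0,"jaw":6.5},
    {"x":3.7,"y":-1.4,"z":-0.6,"rx":0,"ry":0,"rz":0,"jaw":6.5},
    {"x":3.7,"y":-1.4,"z":-0.6,"rx":0,"ry":0,"rz":0,"jaw":6.5},
  ],
)

```text
clock: 20.15
tool_pos: [0.5368, -0.0136, 0.2257]
eef_rot: [-0.423, 0.906, -0.0, -0.002]
contact_force: [0.7, -0.4, 0.4]
opening: 0.746
finger_force: 0.0
```

>>> send_rows(
  motion=[
    {"x":3.7,"y":-1.4,"z":0,"rx":0,"ry":0,"rz":0,"jaw":6.5},
    {"x":3.7,"y":-1.4,"z":0,"rx":0,"ry":0,"rz":0,"jaw":6.5},
    {"x":3.7,"y":-1.4,"z":0,"rx":0,"ry":0,"rz":0,"jaw":6.5},
    {"x":3.7,"y":-1.4,"z":0,"rx":0,"ry":0,"rz":0,"jaw":6.5},
    {"x":3.7,"y":-1.4,"z":0,"rx":0,"ry":0,"rz":0,"jaw":6.5},
  ],
)

```text
clock: 20.65
tool_pos: [0.4713, -0.2003, 0.2259]
eef_rot: [-0.423, 0.906, 0.0, -0.002]
contact_force: [1.7, -0.7, -0.0]
opening: 0.736
finger_force: 0.0
```

>>> send_rows(
  motion=[
    {"x":3.3,"y":-1.6,"z":0.6,"rx":0,"ry":0,"rz":0,"jaw":6.5},
    {"x":3.3,"y":-1.6,"z":0.6,"rx":0,"ry":0,"rz":0,"jaw":6.5},
    {"x":3.3,"y":-1.6,"z":0.6,"rx":0,"ry":0,"rz":0,"jaw":6.5},
    {"x":3.3,"y":-1.6,"z":0.6,"rx":0,"ry":0,"rz":0,"jaw":6.5},
    {"x":3.3,"y":-1.6,"z":0.6,"rx":0,"ry":0,"rz":0,"jaw":6.5},
  ],
)

```text
clock: 21.15
tool_pos: [0.4265, -0.3781, 0.1959]
eef_rot: [-0.422, 0.906, 0.0, -0.002]
contact_force: [1.0, 0.7, 0.3]
opening: 0.738
finger_force: 0.0
```

Run:
```python
from plan import *
show()
w=snap('wrist','w8'); b=snap('side','d8'); a=snap('scene','s8')
pn=[.425,-.377,.072]
print('pred cap in wrist/800*? px512',proj(w,pn))
A=cv2.resize(w['img'],(480,360)); sc=cv2.resize(a['img'][165:250,270:355],(320,360),interpolation=cv2.INTER_CUBIC)
s2=cv2.resize(b['img'][60:240,130:370],(320,240)); pad=np.zeros((240,480,3),np.uint8); pad[:,:320]=cv2.resize(a['img'][120:195,170:270],(320,240),interpolation=cv2.INTER_CUBIC)
cv2.imwrite('pics/v8.png',np.vstack([np.hstack([A,sc]),np.hstack([pad,s2])])[:,:,::-1])
```

```text
t 21.15 p [ 0.4265 -0.3781  0.1959] yaw -2.269 z [-0.003 -0.001 -1.   ] q [ 1.29  1.04 -1.35  1.76  1.07  1.29  2.1 ] F [1.  0.7 0.3] op 65.0 0.0
pred cap in wrist/800*? px512 (np.float64(260.03594930251285), np.float64(184.15153471427374))
```

View pics/v8.png

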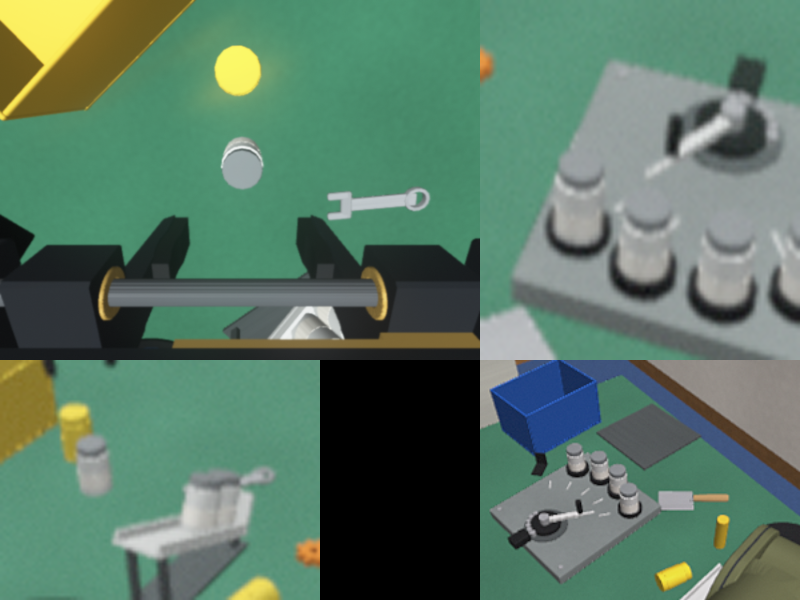

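The last view shows the first canister standing in the bay with the lever pointing at it. The spare's cap is at (242,169) in the wrist panel and the yellow one beyond it at (238,70), clear of the fingers. Descending on the spare.

>>> send_rows(
  motion=[
    {"x":0.35,"y":0,"z":2.5,"rx":0,"ry":0,"rz":0,"jaw":6.8},
    {"x":0,"y":0,"z":3.5,"rx":0,"ry":0,"rz":0,"jaw":6.8},
    {"x":0,"y":0,"z":3.5,"rx":0,"ry":0,"rz":0,"jaw":6.8},
    {"x":0,"y":0,"z":3.5,"rx":0,"ry":0,"rz":0,"jaw":6.8},
    {"x":0,"y":0,"z":2.25,"rx":0,"ry":0,"rz":0,"jaw":6.8},
  ],
)

```text
clock: 21.8
tool_pos: [0.4244, -0.3776, 0.0419]
eef_rot: [-0.424, 0.906, 0.001, -0.002]
contact_force: [0.4, 0.1, 0.2]
opening: 0.775
finger_force: 0.0
```

>>> send_rows(
  motion=[
    {"x":0,"y":0,"z":0,"rx":0,"ry":0,"rz":0,"jaw":5.6},
    {"x":0,"y":0,"z":0,"rx":0,"ry":0,"rz":0,"jaw":4.6},
    {"x":0,"y":0,"z":0,"rx":0,"ry":0,"rz":0,"jaw":4},
    {"x":0,"y":0,"z":0,"rx":0,"ry":0,"rz":0,"jaw":4},
    {"x":0,"y":0,"z":0,"rx":0,"ry":0,"rz":0,"jaw":4},
  ],
)

```text
clock: 22.3
tool_pos: [0.4261, -0.3794, 0.0457]
eef_rot: [-0.423, 0.906, -0.001, -0.0]
contact_force: [0.4, 0.5, 7.7]
opening: 0.491
finger_force: 20.0
```

Run:
```python
from plan import *
show()
w=snap('wrist','w9'); g=w['img'][:,:,1].astype(int)
print([(r,int(g[r,257:262].mean())) for r in range(176,300,3)])
```

```text
t 22.3 p [ 0.4261 -0.3794  0.0457] yaw -2.269 z [ 0.    -0.002 -1.   ] q [ 1.25  1.25 -1.2   1.83  1.33  1.15  1.97] F [0.4 0.5 7.7] op 43.3 20.00063443556428
[(176, 138), (179, 138), (182, 140), (185, 141), (188, 153), (191, 159), (194, 165), (197, 165), (200, 165), (203, 178), (206, 155), (209, 151), (212, 151), (215, 151), (218, 151), (221, 152), (224, 242), (227, 231), (230, 89), (233, 89), (236, 90), (239, 97), (242, 159), (245, 162), (248, 162), (251, 163), (254, 164), (257, 163), (260, 163), (263, 164), (266, 164), (269, 164), (272, 164), (275, 165), (278, 165), (281, 165), (284, 165), (287, 166), (290, 166), (293, 165), (296, 150), (299, 67)]
```

Run:
```python
from plan import *
LP[:]=[.4455,-.1575,.01]
H=lane_tcp(.120,.107); P=lane_tcp(.120,.048); print(H,P)
p=np.array(get_state()['tool_pos'])
plan([((p[0],p[1],.2),ori(-2.269),5,4),((.46,-.32,.23),ori(-2.269-.435),3,4),((.50,-.25,.23),ori(-np.pi+.01),3,4),((H[0],H[1],.23),ori(-np.pi+.01),4,4),(H,ori(-np.pi+.01,-T),5,4)])
```

```text
[ 0.51160133 -0.15683896  0.17155776] [ 0.53559759 -0.15659899  0.11765858]
[{z: -3.09, jaw: 4}, {x: 0.01, y: -0.01, z: -3.08, rx: -0.001, jaw: 4}, {z: -3.09, ry: -0.001, jaw: 4}, {z: -3.08, jaw: 4}, {z: -3.09, rx: -0.001, jaw: 4}]
[{x: -2.24, y: 0.41, z: -1.0, rz: 0.145, jaw: 4}, {x: -2.17, y: 0.72, z: -1.0, rz: 0.145, jaw: 4}, {x: -2.03, y: 1.03, z: -1.0, rz: 0.145, jaw: 4}, {x: -2.2, y: 1.55, rz: 0.143, jaw: 4}, {x: -1.95, y: 1.85, rz: 0.142, jaw: 4}]
[{x: -1.67, y: 2.1, rz: 0.143, jaw: 4}, {x: -0.31, y: 2.33, jaw: 4}, {x: -0.32, y: 2.32, jaw: 4}, {x: -0.31, y: 2.33, jaw: 4}, {x: -0.31, y: 2.33, jaw: 4}]
[{z: 1.17, ry: -0.084, jaw: 4}, {x: 0.1, z: 1.17, ry: -0.084, jaw: 4}, {x: 0.19, z: 1.15, ry: -0.084, jaw: 4}, {x: 0.29, z: 1.13, ry: -0.083, jaw: 4}, {x: 0.38, z: 1.11, ry: -0.084, jaw: 4}]
```

>>> send_rows(
  motion=[
    {"x":0,"y":0,"z":-2,"rx":0,"ry":0,"rz":0,"jaw":4},
    {"x":0,"y":0,"z":-3.2,"rx":0,"ry":0,"rz":0,"jaw":4},
    {"x":0,"y":0,"z":-3.4,"rx":0,"ry":0,"rz":0,"jaw":4},
    {"x":0,"y":0,"z":-3.4,"rx":0,"ry":0,"rz":0,"jaw":4},
    {"x":0,"y":0,"z":-3.4,"rx":0,"ry":0,"rz":0,"jaw":4},
  ],
)

```text
clock: 22.85
tool_pos: [0.4247, -0.3794, 0.1993]
eef_rot: [-0.422, 0.906, -0.0, -0.002]
contact_force: [0.2, 0.1, -1.8]
opening: 0.494
finger_force: 20.0
```

>>> send_rows(
  motion=[
    {"x":-2.24,"y":0.41,"z":-1,"rx":0,"ry":0,"rz":0.145,"jaw":4},
    {"x":-2.17,"y":0.72,"z":-1,"rx":0,"ry":0,"rz":0.145,"jaw":4},
    {"x":-2.03,"y":1.03,"z":-1,"rx":0,"ry":0,"rz":0.145,"jaw":4},
    {"x":-2.2,"y":1.55,"z":0,"rx":0,"ry":0,"rz":0.143,"jaw":4},
    {"x":-1.95,"y":1.85,"z":0,"rx":0,"ry":0,"rz":0.142,"jaw":4},
  ],
)

```text
clock: 23.35
tool_pos: [0.486, -0.2727, 0.2281]
eef_rot: [-0.073, 0.997, -0.001, -0.001]
contact_force: [0.5, -0.4, -1.6]
opening: 0.493
finger_force: 20.0
```

>>> send_rows(
  motion=[
    {"x":-1.67,"y":2.1,"z":0,"rx":0,"ry":0,"rz":0.143,"jaw":4},
    {"x":-0.31,"y":2.33,"z":0,"rx":0,"ry":0,"rz":0,"jaw":4},
    {"x":-0.31,"y":2.33,"z":0,"rx":0,"ry":0,"rz":0,"jaw":4},
    {"x":-0.31,"y":2.33,"z":0,"rx":0,"ry":0,"rz":0,"jaw":4},
    {"x":-0.31,"y":2.33,"z":0,"rx":0,"ry":0,"rz":0,"jaw":4},
  ],
)

```text
clock: 23.85
tool_pos: [0.5104, -0.1559, 0.2275]
eef_rot: [-0.005, 1.0, -0.001, -0.002]
contact_force: [1.0, 0.1, -1.3]
opening: 0.492
finger_force: 20.0
```

Run:
```python
from plan import *
show()
LP[:]=[.4455,-.1575,.01]
plan([(lane_tcp(.120,.107),ori(-np.pi+.01,-T),5,4)])
```

```text
t 23.85 p [ 0.5104 -0.1559  0.2275] yaw -3.132 z [-0.003 -0.002 -1.   ] q [ 0.85  0.86 -1.19  1.84  0.9   1.11  0.89] F [ 1.   0.1 -1.3] op 43.4 19.99929690733552
[{x: -0.03, y: -0.02, z: 1.12, ry: -0.084, jaw: 4}, {x: 0.07, y: -0.01, z: 1.12, rx: -0.001, ry: -0.085, jaw: 4}, {x: 0.16, y: -0.02, z: 1.11, ry: -0.084, jaw: 4}, {x: 0.25, y: -0.02, z: 1.09, rx: -0.001, ry: -0.085, jaw: 4}, {x: 0.35, y: -0.02, z: 1.06, ry: -0.084, jaw: 4}]
```

>>> send_rows(
  motion=[
    {"x":-0.03,"y":-0.02,"z":1.1,"rx":0,"ry":-0.084,"rz":0,"jaw":4},
    {"x":0.07,"y":-0.02,"z":1.1,"rx":0,"ry":-0.084,"rz":0,"jaw":4},
    {"x":0.16,"y":-0.02,"z":1.1,"rx":0,"ry":-0.084,"rz":0,"jaw":4},
    {"x":0.25,"y":-0.02,"z":1.1,"rx":0,"ry":-0.084,"rz":0,"jaw":4},
    {"x":0.35,"y":-0.02,"z":1.1,"rx":0,"ry":-0.084,"rz":0,"jaw":4},
  ],
)

```text
clock: 24.35
tool_pos: [0.5109, -0.159, 0.1734]
eef_rot: [-0.005, 0.98, -0.002, 0.199]
contact_force: [0.3, -1.7, -2.5]
opening: 0.49
finger_force: 20.0
```

Run:
```python
from plan import *
show()
LP[:]=[.4455,-.1575,.01]
plan([(lane_tcp(.120,.047),ori(-np.pi+.01,-T),5,4)])
w=snap('wrist','w10'); g=w['img'][:,:,1].astype(int)
st=get_state(); p=np.array(st['tool_pos']); r=R.from_quat(st['eef_rot'])
print('neighbor cap far/near rim pred',[np.round(proj(w,lane_tcp(.067+d,.072)),1) for d in(-.0205,0,.0205)],'own under rim',proj(w,p+r.apply([.025,0,.0455])))
print([(q,int(g[q,257:262].mean())) for q in range(60,250,4)])
```

```text
t 24.35 p [ 0.5109 -0.159   0.1734] yaw -3.131 z [ 0.391 -0.002 -0.92 ] q [ 0.91  0.85 -1.08  2.24  1.71  0.66  0.19] F [ 0.3 -1.7 -2.5] op 43.2 19.998344387859106
[{x: -0.02, y: 0.05, z: 1.24, rx: -0.001, ry: -0.003, jaw: 4}, {x: -0.02, y: 0.05, z: 1.24, rx: -0.001, ry: -0.004, jaw: 4}, {x: -0.01, y: 0.05, z: 1.24, rx: -0.002, ry: -0.003, jaw: 4}, {x: -0.01, y: 0.05, z: 1.24, rx: -0.001, ry: -0.004, jaw: 4}, {y: 0.04, z: 1.24, rx: -0.001, ry: -0.003, rz: 0.001, jaw: 4}]
neighbor cap far/near rim pred [array([260.6, 108.4]), array([260.5, 144.1]), array([260.5, 177.4])] own under rim (np.float64(256.1021389700195), np.float64(179.5701484547899))
[(60, 169), (64, 170), (68, 170), (72, 169), (76, 170), (80, 171), (84, 171), (88, 172), (92, 172), (96, 172), (100, 238), (104, 221), (108, 153), (112, 168), (116, 168), (120, 167), (124, 166), (128, 166), (132, 166), (136, 165), (140, 165), (144, 165), (148, 165), (152, 165), (156, 165), (160, 165), (164, 165), (168, 165), (172, 171), (176, 242), (180, 241), (184, 241), (188, 119), (192, 124), (196, 124), (200, 123), (204, 175), (208, 114), (212, 114), (216, 112), (220, 112), (224, 232), (228, 137), (232, 70), (236, 70), (240, 90), (244, 154), (248, 156)]
```

>>> send_rows(
  motion=[
    {"x":-0.02,"y":0.04,"z":1.4,"rx":0,"ry":-0.004,"rz":0,"jaw":4},
    {"x":-0.02,"y":0.04,"z":1.4,"rx":0,"ry":-0.004,"rz":0,"jaw":4},
    {"x":-0.02,"y":0.04,"z":1.3,"rx":0,"ry":-0.004,"rz":0,"jaw":4},
    {"x":0,"y":0.04,"z":1.0,"rx":0,"ry":-0.004,"rz":0,"jaw":4},
    {"x":0,"y":0,"z":0.4,"rx":0,"ry":0,"rz":0,"jaw":4},
  ],
)

```text
clock: 24.9
tool_pos: [0.5343, -0.1575, 0.1224]
eef_rot: [-0.004, 0.979, -0.002, 0.205]
contact_force: [-0.2, 0.1, -0.6]
opening: 0.492
finger_force: 20.0
```

Run:
```python
from plan import *
show()
LP[:]=[.4455,-.1575,.01]
p=np.array(get_state()['tool_pos']); d=p-lane_tcp(0,0); print('s',d[0]*np.cos(T)+d[2]*np.sin(T),'h',-d[0]*np.sin(T)+d[2]*np.cos(T))
plan([(lane_tcp(.120,.047),ori(-np.pi+.01,-T),5,4)])
```

```text
t 24.9 p [ 0.5343 -0.1575  0.1224] yaw -3.132 z [ 0.402 -0.002 -0.916] q [ 0.86  0.99 -1.06  2.22  1.87  0.74  0.08] F [-0.2  0.1 -0.6] op 43.3 19.999935496598482
s 0.12078501793525862 h 0.05286476676145892
[{x: 0.02, y: 0.02, z: 0.12, rx: -0.001, ry: -0.001, jaw: 4}, {x: 0.01, y: 0.02, z: 0.11, rx: -0.001, ry: -0.001, jaw: 4}, {x: 0.02, y: 0.02, z: 0.12, rx: -0.001, ry: -0.001, jaw: 4}, {x: 0.01, y: 0.02, z: 0.12, rx: -0.001, ry: -0.001, rz: -0.001, jaw: 4}, {x: 0.02, y: 0.01, z: 0.12, rx: -0.002, ry: -0.001, jaw: 4}]
```

>>> send_rows(
  motion=[
    {"x":0.02,"y":0.02,"z":0.15,"rx":0,"ry":0,"rz":0,"jaw":4},
    {"x":0.02,"y":0.02,"z":0.15,"rx":0,"ry":0,"rz":0,"jaw":4},
    {"x":0.02,"y":0.02,"z":0.15,"rx":0,"ry":0,"rz":0,"jaw":4},
    {"x":0.02,"y":0.02,"z":0.1,"rx":0,"ry":0,"rz":0,"jaw":4},
    {"x":0,"y":0,"z":0.1,"rx":0,"ry":0,"rz":0,"jaw":4},
  ],
)

```text
clock: 25.4
tool_pos: [0.5362, -0.1566, 0.1169]
eef_rot: [-0.004, 0.978, -0.002, 0.206]
contact_force: [0.4, 0.3, -2.3]
opening: 0.492
finger_force: 20.0
```

Run:
```python
from plan import *
show()
LP[:]=[.4455,-.1575,.01]
p=np.array(get_state()['tool_pos']); d=p-lane_tcp(0,0); print('s',d[0]*np.cos(T)+d[2]*np.sin(T),'h',-d[0]*np.sin(T)+d[2]*np.cos(T))
```

```text
t 25.4 p [ 0.5362 -0.1566  0.1169] yaw -3.132 z [ 0.404 -0.001 -0.915] q [ 0.86  1.   -1.06  2.22  1.89  0.75  0.07] F [ 0.4  0.3 -2.3] op 43.3 19.999975450336933
s 0.1202634702132106 h 0.04708198411507608
```

>>> send_rows(
  motion=[
    {"x":0,"y":0,"z":0.1,"rx":0,"ry":0,"rz":0,"jaw":4},
    {"x":0,"y":0,"z":0,"rx":0,"ry":0,"rz":0,"jaw":4},
    {"x":0,"y":0,"z":0,"rx":0,"ry":0,"rz":0,"jaw":4.6},
    {"x":0,"y":0,"z":0,"rx":0,"ry":0,"rz":0,"jaw":5.4},
    {"x":0,"y":0,"z":0,"rx":0,"ry":0,"rz":0,"jaw":6.4},
  ],
)

```text
clock: 25.9
tool_pos: [0.5368, -0.1565, 0.1159]
eef_rot: [-0.004, 0.978, -0.001, 0.206]
contact_force: [-1.1, 0.0, 1.6]
opening: 0.683
finger_force: 0.0
```

>>> send_rows(
  motion=[
    {"x":0,"y":0,"z":0,"rx":0,"ry":0,"rz":0,"jaw":6.4},
    {"x":0,"y":0,"z":0,"rx":0,"ry":0,"rz":0,"jaw":6.4},
    {"x":0,"y":0,"z":0,"rx":0,"ry":0,"rz":0,"jaw":6.4},
    {"x":0,"y":0,"z":-0.5,"rx":0,"ry":0,"rz":0,"jaw":6.4},
    {"x":0,"y":0,"z":-1,"rx":0,"ry":0,"rz":0,"jaw":6.4},
  ],
)

```text
clock: 26.4
tool_pos: [0.5302, -0.1564, 0.1295]
eef_rot: [-0.004, 0.979, -0.001, 0.206]
contact_force: [0.4, -0.0, 0.4]
opening: 0.726
finger_force: 0.0
```

>>> send_rows(
  motion=[
    {"x":0,"y":0,"z":-2,"rx":0,"ry":0,"rz":0,"jaw":6.4},
    {"x":0,"y":0,"z":-2,"rx":0,"ry":0,"rz":0,"jaw":6.4},
    {"x":0,"y":0,"z":-2,"rx":0,"ry":0,"rz":0,"jaw":6.4},
    {"x":0,"y":0,"z":-2,"rx":0,"ry":0,"rz":0,"jaw":6.4},
    {"x":0,"y":0,"z":0,"rx":0,"ry":0,"rz":0,"jaw":6.4},
  ],
)

```text
clock: 26.9
tool_pos: [0.4981, -0.1564, 0.2054]
eef_rot: [-0.005, 0.978, -0.003, 0.208]
contact_force: [0.3, -0.7, 0.9]
opening: 0.726
finger_force: 0.0
```

Run:
```python
from plan import *
show()
LP[:]=[.4455,-.1575,.01]
w=snap('wrist','w11'); b=snap('side','d11'); a=snap('scene','s11')
for n,i in(('w',w),('d',b),('s',a)): print(n,[np.round(proj(i,lane_tcp(s,.072)),1).tolist() for s in(.022,.067,.112)],np.round(proj(i,[.6019,.1745,.105]),1))
def circ(img,c,R0=60,**k):
    x,y=map(int,c); y0,x0=max(0,y-R0),max(0,x-R0)
g=w['img'][:,:,1].astype(int); c0=int(proj(w,lane_tcp(.112,.072))[0])
print(c0,[(q,int(g[q,c0-2:c0+3].mean())) for q in range(40,300,4)])
# side: grey caps
m=cv2.inRange(b['img'],(95,95,95),(150,150,150)); m[:, :230]=0; n,l,st,c=cv2.connectedComponentsWithStats(m)
print([(st[i].tolist(),np.round(c[i],1).tolist()) for i in range(1,n) if st[i][4]>60])
```

```text
t 26.9 p [ 0.4981 -0.1564  0.2054] yaw -3.13 z [ 0.407 -0.003 -0.914] q [ 0.94  0.77 -1.1   2.26  1.64  0.62  0.22] F [ 0.3 -0.7  0.9] op 63.9 0.0
w [[256.7, 63.8], [256.8, 133.3], [256.9, 193.8]] [580.3 235.4]
d [[259.1, 260.4], [272.5, 247.8], [285.9, 235.3]] [240.3 155.4]
s [[239.7, 155.6], [234.0, 156.6], [227.8, 157.7]] [296.9 204.1]
256 [(40, 175), (44, 175), (48, 175), (52, 175), (56, 175), (60, 175), (64, 175), (68, 176), (72, 176), (76, 176), (80, 178), (84, 178), (88, 178), (92, 179), (96, 239), (100, 219), (104, 174), (108, 175), (112, 173), (116, 173), (120, 172), (124, 171), (128, 171), (132, 170), (136, 170), (140, 171), (144, 170), (148, 170), (152, 170), (156, 170), (160, 229), (164, 102), (168, 168), (172, 168), (176, 168), (180, 169), (184, 169), (188, 170), (192, 171), (196, 171), (200, 172), (204, 173), (208, 174), (212, 174), (216, 245), (220, 247), (224, 247), (228, 247), (232, 247), (236, 247), (240, 247), (244, 247), (248, 238), (252, 71), (256, 68), (260, 65), (264, 62), (268, 59), (272, 57), (276, 54), (280, 89), (284, 100), (288, 99), (292, 99), (296, 50)]
[([230, 0, 43, 24, 639], [250.5, 8.1]), ([319, 0, 19, 15, 72], [325.9, 4.3]), ([356, 0, 156, 142, 12332], [449.0, 70.6]), ([252, 241, 32, 30, 157], [267.6, 256.6])]
```

```bash
python3 -c "
from plant import *
print(finish_job())"
```

```text
the job is handed in; nothing more can be done
None
```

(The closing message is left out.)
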